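# Dial in the glaze chest's code and draw its bolt

### The arm

A 6-joint arm with a two-finger parallel gripper is mounted at the origin on the work surface. World frame = base frame: x ahead of the robot, y to its left, z up, the work surface at z = 0. Lengths are in mm, angles in rad, forces in N, time in s.
With the tool pointing down it reaches from about 275 to 1000 mm from the base axis. Payload 8.4 kg.
Tool frame: the origin (TCP) lies on the centre line of the jaws, within the pads' length; the fingertips stand 25 mm ahead of it and the grasp point (between the pads) lies 6 mm ahead of it; z points along the fingers, x is the direction in which the jaws open and shut, and the axes are right-handed (so a half turn about z gives the same grasp; the last joint's range is limited). The gripper opens to 85 mm and grips with 20 to 120 N. Pads are 22 mm wide; open, the fingers measure 114 mm over their backs; the gripper's body (76 mm by 85 mm) begins 54 mm behind the grasp point. The pads swing forward as they close: fully open they stand 13 mm farther back than shut.
Start: joints at [-1.103, 0.353, 1.633, -0, 1.155, -0.002], TCP at [282.941, -557.29, 230.581] pointing down, gripper open.
Joint ranges: [-2.63, 2.63], [-0.92, 2.1], [0.06, 2.66], [-1.3, 4.44], [0, 2.69], [-3.02, 3.02]. Speed limits (rad/s): [2.22, 2.22, 2.79, 3.14, 3.14, 3.14].

### API

Orientations are given as [roll, pitch, yaw] about the fixed x, y, z axes, in that order (R = Rz(yaw) Ry(pitch) Rx(roll)).
In Python, from rig import r gives the robot as it stands. The module is installed in compiled form; this text tells all that it offers.
- The arm moves only by the tool jog_arm, never from a script. Its argument "deltas" is a list of rows, each an object with "gripper": the gripper command: -1 is fully open, 1 is shut, values between are in proportion; "translation": the shift along the world's x, y, z in units of 10 cm (1.0 is 10 cm), a list of three; "dr": the turn, a rotation vector about the world's x, y, z in units of pi/2 rad (1.0 is pi/2 rad), a list of three. In form: [{"gripper": gripper, "translation": [x, y, z], "dr": [wx, wy, wz]}, ...]. A call has 1 to 12 rows; each row shifts and turns the commanded pose from where the row before left it; what a row does not reach is not made up. A row lasts 1/12 s, in which the tool goes at most 41.7 mm and 7.16 degrees, less where a joint would pass 70% of its speed; a pose out of reach is approached as far as the arm can. A call with a number of a shift or a turn outside -1 to 1 is refused whole. A call with a gripper value outside its range is refused whole. The fingers move at their own pace and stop on an object; "squeeze" is the grip in N (left out, the last holds). Time passes only in rows, so rows that do not move let the fingers close. It gives the time, the measured TCP pose, the force and the opening at its end, in the units of the state.
- r.sense(): the state, without advancing time (a new reading comes with each control period).
- r.grab_frame(name): name is "side" or "top"; returns the picture (420x560x3 uint8, blue, green, red); there is no depth.
- r.calibration(name): a dict with "mtx" (3x3 intrinsics, pixels), "world_from_camera" (4x4, takes a point from camera to world coordinates). Camera axes: x right, y down, z forward; pixel columns grow to the right and rows downward; lengths in mm; the calibration is good to about 2 mm. A picture is of the moment at which its call begins. calibration takes no time and is no camera call.
- r.sign_off(): hands the job in, once; it reports no verdict.
The state is a dict: "clock": time; "qpos": joint angles; "qvel": joint speeds; "joint_efforts": joint torques, N m; "eef_pos": TCP position; "tcp_rot": TCP orientation; "contact_force": force on the tool from outside, world axes, zero at the start; "wrist_torque": the same for the moment, N m; "opening": opening from 0.0 (shut) to 1.0 (fully open).
Only numpy, scipy, OpenCV 4.12 (cv2) and the standard library are available. Lean on these libraries where they do the work, as an engineer would, in place of code of your own. Each camera call takes 0.05 s, during which the arm holds its last target. There are 200 camera calls.

### The job

Unlock the white glaze chest: counted from the robot's left to its right, its three thumbwheels must show 4, 5 and 2 dots facing straight up. The middle wheel already shows its 5, so leave it alone; roll the other two to their numbers, pressing gently (20 N at the most). Only when the code is right, slide the bolt's knob all the way to the left (as the robot sees it) until it stops, and let go, leaving the wheels on the code and the jar, bowl and brush where they are.

Things in the scene. Friction and masses are not known exactly. Their poses are not given: they have to be found in the camera images.
- chest: low white steel chest, 200 (x) x 340 (y) x 110 mm high, fixed. Origin: centre of its underside, on the bench; x points away from the robot at yaw 0, y to the robot's left, z up. In its flat top three black thumbwheels stand in a row along y, 35 mm to +x of the centre, at y = +44 (left), 0 (middle), -44 mm (right); a sliding bolt lies 55 mm to -x of the centre
- left_top (a point): nominal top of the left wheel's rim (robot's left), mid-width, 22 mm above the chest's top; the real rim top stands up to 2.5 mm higher or lower, unknown. Axes as the chest's. Each wheel: black disc, radius 28 mm, 22 mm wide, axle along chest y. Smooth grippy rim (friction varies); six faces 60 degrees apart with 1 to 6 white dots, a thin steel line between faces
- middle_top (a point): nominal top of the middle wheel's rim, as for the left one (real height as uncertain). Each wheel's axle is sprung: it gives about 1 mm per 10 N pressed down and springs back; more than 20 N on a wheel harms the lock
- right_top (a point): nominal top of the right wheel's rim (robot's right), as for the left one (real height as uncertain). Rolling any wheel takes a drag of about 2.5 to 3 N along chest x at the rim, so it needs a downward press of some 4 to 5 N or the finger slips; a wheel stays where it is left, without clicks
- left_wheel (a joint): angle of the left wheel, rad, from -0.4 to 5.6 (stops). (n - 1) x 1.047 when the face with n dots is straight up: 3.142 for 4 dots. Grows as the top of the rim moves to chest +x, away from the robot
- middle_wheel (a joint): angle of the middle wheel, same meaning; 4.189 for 5 dots
- right_wheel (a joint): angle of the right wheel, same meaning; 1.047 for 2 dots
- bolt (a joint): how far the bolt has been slid to chest +y (robot's left), m: 0 shut, 0.045 fully open against its stop. Friction about 4 N; it stays where left
- bolt_knob (a point): centre of the top of the bolt's square steel knob: 16 (x) x 18 (y) x 30 mm tall, top 32 mm above the chest's top, straight sides; axes as the chest's. Shut, it stands at y = -22 mm on the chest. The bolt's rod, 11 mm thick, runs along y through the knob's foot, 85 mm either way, its top 14 mm above the chest's top; two fixed staples of that height hold it, at y = -86 and +86 mm
- glaze_jar: closed jar, 64 mm across, 85 mm tall, standing on the bench to the left of the chest; origin at the centre of its underside; a bystander
- bowl: terracotta bowl, 100 mm across, 50 mm tall, on the bench to the right of the chest; origin at the centre of its underside; a bystander
- glaze_brush: brush with a wooden handle lying on the bench beyond the chest; a bystander

How it is judged (in metres and radians):
On the way, in this order (a step that is already met when the one before it is completed fails the run):
1. the left wheel on 4 and the right wheel on 2, with the middle one on 5 and the bolt still shut (value of joint left_wheel between 2.992 and 3.292 rad and value of joint right_wheel between 0.897 and 1.197 rad and value of joint middle_wheel between 4.039 and 4.339 rad and value of joint bolt below 0.006 m), for 0.2 s.
2. the bolt slid fully open (value of joint bolt above 0.041 m), for 0.2 s.
At the end, for the whole second after the job is handed in: the wheels show 4, 5 and 2 dots straight up, each within 0.15 rad (about 9 degrees), and the bolt is open, within 4 mm of its stop (value of joint left_wheel between 2.992 and 3.292 rad and value of joint right_wheel between 0.897 and 1.197 rad and value of joint middle_wheel between 4.039 and 4.339 rad and value of joint bolt above 0.041 m); the robot touches nothing.
It fails at once if a wheel is pressed with more than 20 N (contact force between anything else and left_wheel above 20 N or contact force between anything else and middle_wheel above 20 N or contact force between anything else and right_wheel above 20 N).
It fails at once if the middle wheel is rolled off its number (value of joint middle_wheel below 4.039 rad or value of joint middle_wheel above 4.339 rad).
It fails at once if the bolt is slid while the code is wrong (value of joint bolt above 0.01 m and (value of joint left_wheel below 2.992 rad or value of joint left_wheel above 3.292 rad or value of joint right_wheel below 0.897 rad or value of joint right_wheel above 1.197 rad)).
It fails at once if the jar, bowl or brush is disturbed (distance of any of glaze_jar, bowl, glaze_brush from where it was at the start of the episode above 0.02 m).
It also fails if it takes over 69 s, if anything falls off the work surface, if the arm or the gripper's body presses on something with over 40 N, if the wrist force passes 120 N, or if a joint passes its speed limit or range.

## Working session

There is one attempt and no reset: what is moved stays moved. The work goes in short steps, Python scripts to look and compute and a tool call to move; the robot and the scene stay as the last step left them, time stands still between calls to the robot, and variables do not carry over. Pictures are saved under pics/ and viewed, about 8 in all and at most 12, crops included, and the job is handed in when it is done.

Besides the shell and the picture viewer there is one more tool, called by a JSON object that holds its "fn" and its "kwargs", one argument or row to a line. jog_arm: Moves the arm, as the interface text tells. Shifts and turns lie within -1 to 1; 1 stands for 10 cm of shift or pi/2 rad of turn. Its arguments: {"type":"object","properties":{"deltas":{"type":"array"},"squeeze":{"type":"number"}},"required":["deltas"]}

```bash
mkdir -p pics
python3 - <<'E'
from rig import r
import cv2,numpy as np
for n in("top","side"):
    cv2.imwrite(f"pics/{n}0.png",r.grab_frame(n)); c=r.calibration(n); print(n,np.round(c["mtx"],1).tolist(),np.round(c["world_from_camera"],3).tolist())
print(r.sense())
E
```

```text
top [[427.1, 0.0, 284.5], [0.0, 427.1, 206.6], [0.0, 0.0, 1.0]] [[0.018, -0.993, 0.118, 516.337], [-0.999, -0.021, -0.025, 39.841], [0.027, -0.117, -0.993, 1265.581], [0.0, 0.0, 0.0, 1.0]]
side [[453.2, 0.0, 271.9], [0.0, 453.2, 201.8], [0.0, 0.0, 1.0]] [[0.957, -0.204, 0.206, 411.819], [-0.29, -0.673, 0.68, -656.706], [-0.0, -0.711, -0.703, 835.759], [0.0, 0.0, 0.0, 1.0]]
{'clock': 0.1, 'qpos': array([-1.10341309e+00,  3.53583085e-01,  1.63406334e+00,  1.40666568e-05,
        1.15520399e+00, -2.41825348e-03]), 'qvel': array([-0.00121141, -0.0016539 , -0.00072515, -0.00055833,  0.00065611,
       -0.00105242]), 'joint_efforts': array([ 9.63850762e-04, -6.06355834e+01, -3.42820287e+01,  3.97958189e-06,
        3.90473142e-03,  1.41735592e-05]), 'eef_pos': array([ 282.74239789, -556.90378011,  229.93260509]), 'tcp_rot': array([-3.14157675e+00,  1.25772508e-03, -1.10100052e+00]), 'contact_force': array([-0.44826049,  0.16734613, -1.43270355]), 'wrist_torque': array([ 0.0398159 , -0.03846711, -0.01783694]), 'opening': 1.0044013210475633}
```

View pics/top0.png

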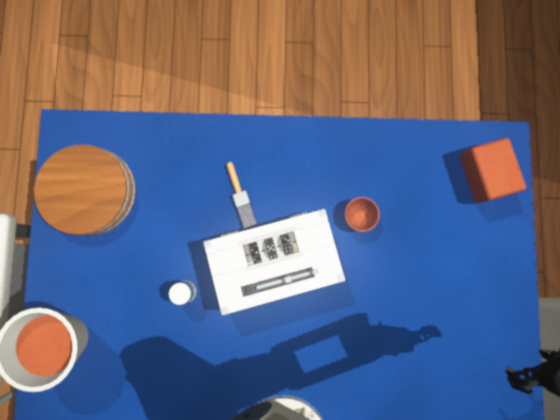

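View pics/side0.png

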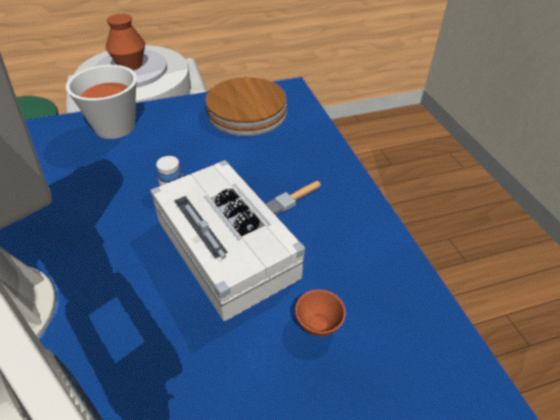

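The top view shows the chest (corners about (205,240), (326,210), (345,281), (221,313)), its wheels near (270,247), the jar at (181,292), the bowl at (361,214) and the brush at (240,195). Next I fit the chest pose and enlarge the wheels.

```bash
cat > h.py <<'E'
from rig import r
import cv2,numpy as np
def proj(n,P):
    c=r.calibration(n); T=np.linalg.inv(c["world_from_camera"]); P=np.atleast_2d(P)
    q=(P@T[:3,:3].T+T[:3,3])@c["mtx"].T; return q[:,:2]/q[:,2:]
def unproj(n,px,z):
    c=r.calibration(n); W=np.array(c["world_from_camera"]); px=np.atleast_2d(px)
    d=np.c_[px,np.ones(len(px))]@np.linalg.inv(c["mtx"]).T@W[:3,:3].T
    return W[:3,3]+d*((z-W[2,3])/d[:,2])[:,None]
def c2w(pose,P):
    x,y,a=pose; P=np.atleast_2d(P); R=np.array([[np.cos(a),-np.sin(a)],[np.sin(a),np.cos(a)]])
    return np.c_[P[:,:2]@R.T+[x,y],P[:,2]]
def rect(n,im,pose,box,z,s):  # rectified chest-plane view: left = +y, up = +x
    x0,x1,y0,y1=box; src=proj(n,c2w(pose,[[x1,y1,z],[x1,y0,z],[x0,y0,z],[x0,y1,z]])).astype(np.float32)
    w,h=int((y1-y0)*s),int((x1-x0)*s)
    return cv2.warpPerspective(im,cv2.getPerspectiveTransform(src,np.float32([[0,0],[w,0],[w,h],[0,h]])),(w,h),flags=cv2.INTER_CUBIC)
E
python3 - <<'E'
from h import *
im=cv2.imread("pics/top0.png"); si=cv2.imread("pics/side0.png")
m=((im.min(2)>120)).astype(np.uint8); m[:,:195]=0;m[:,350:]=0;m[:200]=0;m[330:]=0
m=cv2.morphologyEx(m,cv2.MORPH_CLOSE,np.ones((3,3)))
cs,_=cv2.findContours(m,0,1); c=max(cs,key=cv2.contourArea)
h=cv2.convexHull(c)[:,0].astype(float)
w=unproj("top",h,110)[:,:2].astype(np.float32)
(cx,cy),sz,a=cv2.minAreaRect(w); print(cx,cy,sz,a)
b=cv2.boxPoints(((cx,cy),sz,a)); print(b)
e=[b[1]-b[0],b[2]-b[1]]; L=max(e,key=np.linalg.norm); L=L*np.sign(L[1]); yaw=np.arctan2(L[1],L[0])-np.pi/2
pose=(cx,cy,yaw); print(pose)
np.save("pose.npy",pose)
A=rect("top",im,pose,(-110,110,-180,180),110,2)
B=rect("side",si,pose,(-110,110,-180,180),110,2)
for I in(A,B): cv2.rectangle(I,(20,20),(700,420),(0,0,255),1)
cv2.imwrite("pics/r0.png",cv2.resize(np.vstack([A,B]),None,fx=.68,fy=.68,interpolation=cv2.INTER_AREA))
C=rect("top",im,pose,(-5,75,-75,75),128,5);D=rect("side",si,pose,(-5,75,-75,75),128,5)
cv2.imwrite("pics/w0.png",cv2.resize(np.vstack([C,D]),None,fx=.74,fy=.74))
E
```

```text
547.1593017578125 48.697540283203125 (289.17724609375, 344.3772888183594) 16.36191749572754
[[ 359.9201   173.18164]
 [ 456.9325  -157.24887]
 [ 734.3985   -75.78656]
 [ 637.3861   254.64395]]
(547.1593017578125, 48.697540283203125, np.float32(0.2855693))
```

View pics/r0.png

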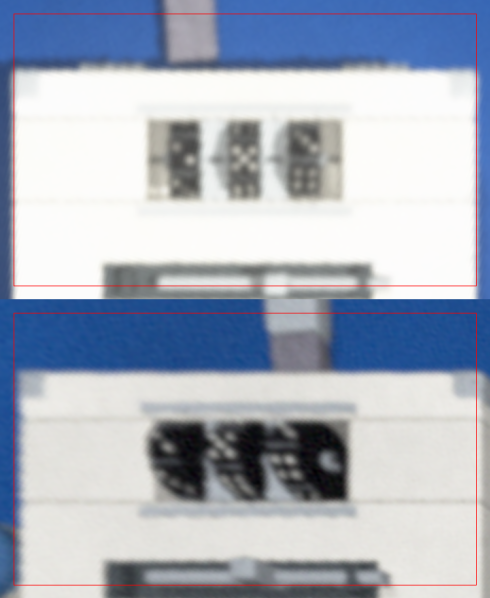

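View pics/w0.png

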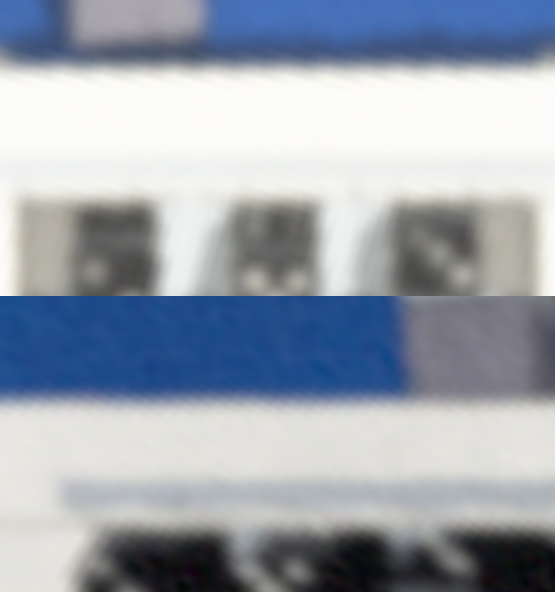

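The white mask merged with the brush, so the centre is shifted by about 40 mm in chest x. I refit without the brush.

Run:
```python
from h import *
im=cv2.imread("pics/top0.png"); si=cv2.imread("pics/side0.png")
p=np.load("pose.npy"); p=np.array([*c2w(p,[[-41,1,0]])[0,:2],p[2]])
A=rect("top",im,p,(-125,125,-195,195),110,4); 
m=(A.min(2)>110).astype(np.uint8); m=cv2.morphologyEx(m,cv2.MORPH_OPEN,np.ones((1,401)));m=cv2.morphologyEx(m,cv2.MORPH_CLOSE,np.ones((9,9)))
def edge(rows): return rows
# far/near edges per column, left/right per row on raw mask
raw=(A.min(2)>130)
cols=np.r_[200:400,900:1360]; far=[np.argmax(m[:,c]) for c in cols]; near=[1000-np.argmax(m[::-1,c]) for c in cols]
rows=np.r_[200:800]; lf=[np.argmax(raw[q]) for q in rows]; rt=[1560-np.argmax(raw[q,::-1]) for q in rows]
for n,a,b in(("far",cols,far),("near",cols,near),("L",rows,lf),("R",rows,rt)):
    b=np.array(b); k=np.abs(b-np.median(b))<20; f=np.polyfit(a[k],b[k],1); print(n,f[0],np.polyval(f,780 if n in("far","near") else 500)/4)
np.save("pose.npy",p);print(p)
```

```text
far 0.0010078789738607599 24.155235025288047
near 0.000625272908416776 228.90021348523203
L -0.00022036172322692518 24.29788912145126
R 0.00023855621821186105 367.6016964861939
[5.07538039e+02 3.81071879e+01 2.85569310e-01]
```

```bash
cat >> h.py <<'E'
def unwrap(n,im,pose,y,dz=0):  # rows: phi from +75 (toward +x) at the top of picture to -75 deg; left = +y
    ph=np.radians(np.linspace(75,-75,301)); yy=np.linspace(y+11,y-11,90)
    F,Y=np.meshgrid(ph,yy,indexing="ij")
    q=proj(n,c2w(pose,np.c_[35+28*np.sin(F).ravel(),Y.ravel(),104+dz+28*np.cos(F).ravel()])).reshape(301,90,2).astype(np.float32)
    return cv2.remap(im,q[...,0],q[...,1],cv2.INTER_CUBIC)
def sheet(fn,pose,ims):
    rows=[]
    for n in("top","side"):
        U=[cv2.copyMakeBorder(unwrap(n,ims[n],pose,y),0,0,0,10,0,value=(0,0,255)) for y in(44,0,-44)]
        rows.append(np.hstack(U))
    S=np.hstack(rows)
    for d in(-60,-30,0,30,60): cv2.line(S,(0,int(150-2*d)),(S.shape[1],int(150-2*d)),(0,255,255) if d else (0,255,0),1)
    cv2.imwrite(fn,cv2.resize(S,None,fx=1.3,fy=1.9))
E
python3 - <<'E'
from h import *
p=np.load("pose.npy"); p=np.array([*c2w(p,[[-1.5,-1,0]])[0,:2],p[2]+.0003]);np.save("pose.npy",p);print(p)
sheet("pics/u0.png",p,{n:cv2.imread(f"pics/{n}0.png") for n in("top","side")})
print(np.round(c2w(p,[[35,44,132],[35,0,132],[35,-44,132],[-55,-22,142]]),1))
E
```

```text
[5.06380491e+02 3.67251309e+01 2.85869310e-01]
[[5.276e+02 8.880e+01 1.320e+02]
 [5.400e+02 4.660e+01 1.320e+02]
 [5.524e+02 4.400e+00 1.320e+02]
 [4.598e+02 1.000e-01 1.420e+02]]
```

View pics/u0.png

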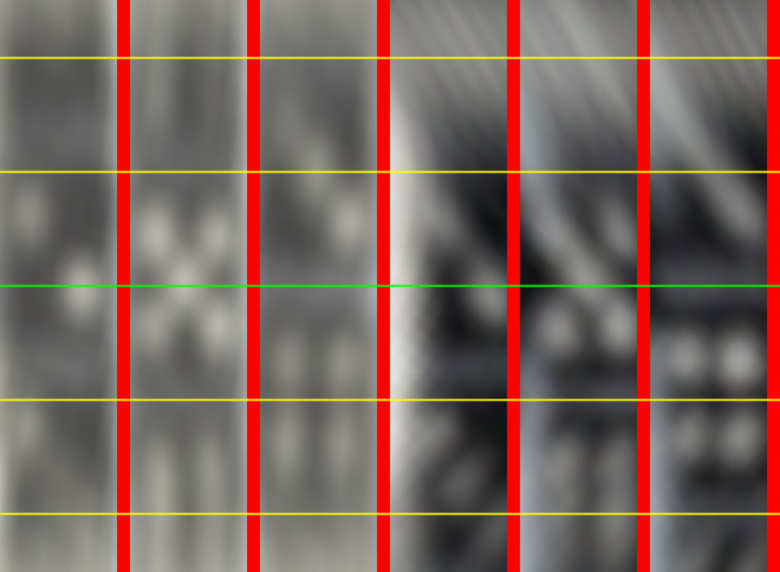

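The unwrapped view (30° = 114 px) shows the wheels:

- **Left:** face 2 sits at about +9°, so the angle is about 69°. It needs about +111°.
- **Middle:** face 5 is at the top.
- **Right:** faces 3 and 4 sit at ±30°, so the angle is about 150°. It needs about -90°.

I now move in with the fingers shut and tool x along chest y (yaw -1.285).

{"fn": "jog_arm", "kwargs": {
  "deltas": [
    {"gripper": 1, "translation": [0.1, 0.3, 0], "dr": [0, 0, -0.03]},
    {"gripper": 1, "translation": [0.12, 0.32, 0], "dr": [0, 0, -0.03]},
    {"gripper": 1, "translation": [0.12, 0.32, 0], "dr": [0, 0, -0.03]},
    {"gripper": 1, "translation": [0.12, 0.32, 0], "dr": [0, 0, -0.027]},
    {"gripper": 1, "translation": [0.12, 0.32, 0], "dr": [0, 0, 0]},
    {"gripper": 1, "translation": [0.12, 0.32, 0], "dr": [0, 0, 0]},
    {"gripper": 1, "translation": [0.12, 0.32, 0], "dr": [0, 0, 0]},
    {"gripper": 1, "translation": [0.12, 0.32, 0], "dr": [0, 0, 0]},
    {"gripper": 1, "translation": [0.12, 0.32, 0], "dr": [0, 0, 0]},
    {"gripper": 1, "translation": [0.12, 0.32, 0], "dr": [0, 0, 0]},
    {"gripper": 1, "translation": [0.12, 0.32, 0], "dr": [0, 0, 0]},
    {"gripper": 1, "translation": [0.12, 0.32, 0], "dr": [0, 0, 0]}
  ],
  "squeeze": 30
}}

```text
clock: 1.1
eef_pos: [425.0, -173.6, 230.5]
tcp_rot: [3.141, 0.0, -1.285]
contact_force: [0.9, -0.3, -0.8]
opening: 0.001
```

{"fn": "jog_arm", "kwargs": {
  "deltas": [
    {"gripper": 1, "translation": [0.12, 0.325, 0], "dr": [0, 0, 0]},
    {"gripper": 1, "translation": [0.12, 0.325, 0], "dr": [0, 0, 0]},
    {"gripper": 1, "translation": [0.12, 0.325, 0], "dr": [0, 0, 0]},
    {"gripper": 1, "translation": [0.12, 0.325, 0], "dr": [0, 0, 0]},
    {"gripper": 1, "translation": [0.12, 0.325, 0], "dr": [0, 0, 0]},
    {"gripper": 1, "translation": [0.12, 0.325, 0], "dr": [0, 0, 0]},
    {"gripper": 1, "translation": [0.12, 0.325, 0], "dr": [0, 0, 0]},
    {"gripper": 1, "translation": [0.1, 0.325, -0.1], "dr": [0, 0, 0]},
    {"gripper": 1, "translation": [0, 0, -0.25], "dr": [0, 0, 0]},
    {"gripper": 1, "translation": [0, 0, -0.2], "dr": [0, 0, 0]},
    {"gripper": 1, "translation": [0, 0, 0], "dr": [0, 0, 0]},
    {"gripper": 1, "translation": [0, 0, 0], "dr": [0, 0, 0]}
  ]
}}

```text
clock: 2.1
eef_pos: [518.0, 84.6, 174.8]
tcp_rot: [3.139, 0.0, -1.285]
contact_force: [0.2, 1.1, 0.7]
opening: -0.002
```

Run:
```python
from h import *
for i in range(3):
    s=r.sense(); print(s["clock"],np.round(s["eef_pos"],2),np.round(s["contact_force"],2))
    a=r.grab_frame("side")
p=np.load("pose.npy")
B=a[140:290,130:330].copy(); cv2.imwrite("pics/s1.png",cv2.resize(B,None,fx=3.8,fy=3.8,interpolation=cv2.INTER_CUBIC))
```

```text
2.1 [517.98  84.62 174.79] [0.22 1.13 0.69]
2.15 [518.94  84.55 175.94] [0.95 0.19 0.36]
2.2 [519.48  84.49 176.59] [ 0.62  0.46 -0.48]
```

View pics/s1.png

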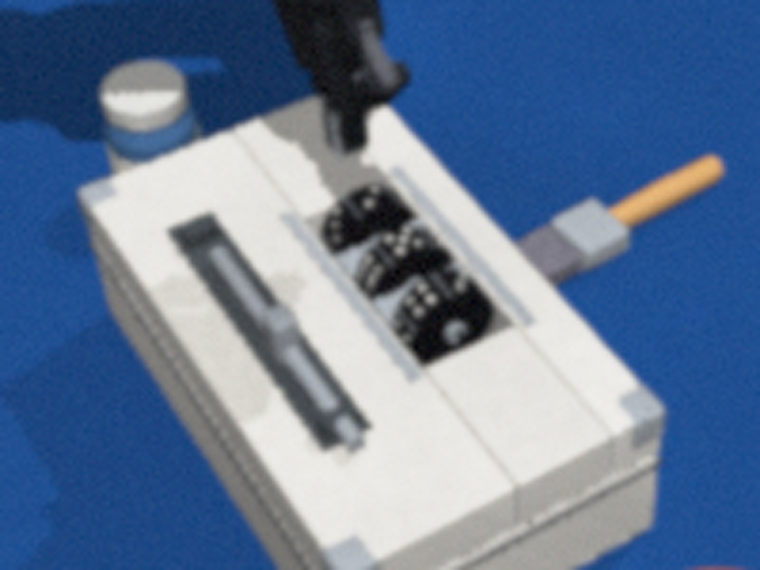

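The fingertip at crop (346,148) is above the left wheel. Check it against the projected TCP.

Run:
```python
from h import *
s=r.sense();e=s["eef_pos"];q=proj("side",[[e[0],e[1],e[2]-25],[527.6,88.8,132]]);print(q,(q-[130,140])*3.8)
```

```text
[[221.62974865 186.20537488]
 [225.30024461 190.73399957]] [[348.19304485 175.58042455]
 [362.14092953 192.78919837]]
```

{"fn": "jog_arm", "kwargs": {
  "deltas": [
    {"gripper": 1, "translation": [0, 0.015, -0.06], "dr": [0, 0, 0]},
    {"gripper": 1, "translation": [0, 0, -0.04], "dr": [0, 0, 0]},
    {"gripper": 1, "translation": [0, 0, 0], "dr": [0, 0, 0]},
    {"gripper": 1, "translation": [0, 0, 0], "dr": [0, 0, 0]}
  ]
}}

```text
clock: 2.58
eef_pos: [518.8, 86.1, 165.5]
tcp_rot: [3.141, 0.0, -1.285]
contact_force: [-0.4, -0.3, 0.7]
opening: 0.003
```

{"fn": "jog_arm", "kwargs": {
  "deltas": [
    {"gripper": 1, "translation": [0, 0, -0.02], "dr": [0, 0, 0]},
    {"gripper": 1, "translation": [0, 0, -0.02], "dr": [0, 0, 0]},
    {"gripper": 1, "translation": [0, 0, 0], "dr": [0, 0, 0]},
    {"gripper": 1, "translation": [0, 0, 0], "dr": [0, 0, 0]}
  ]
}}

```text
clock: 2.92
eef_pos: [518.9, 86.2, 161.5]
tcp_rot: [3.141, 0.0, -1.285]
contact_force: [0.3, 0.7, 0.9]
opening: -0.0
```

{"fn": "jog_arm", "kwargs": {
  "deltas": [
    {"gripper": 1, "translation": [0, 0, -0.01], "dr": [0, 0, 0]},
    {"gripper": 1, "translation": [0, 0, 0], "dr": [0, 0, 0]},
    {"gripper": 1, "translation": [0, 0, 0], "dr": [0, 0, 0]}
  ]
}}

```text
clock: 3.17
eef_pos: [518.9, 86.2, 160.6]
tcp_rot: [3.142, 0.0, -1.285]
contact_force: [0.2, 0.0, 0.1]
opening: 0.002
```

{"fn": "jog_arm", "kwargs": {
  "deltas": [
    {"gripper": 1, "translation": [0, 0, -0.008], "dr": [0, 0, 0]},
    {"gripper": 1, "translation": [0, 0, 0], "dr": [0, 0, 0]},
    {"gripper": 1, "translation": [0, 0, 0], "dr": [0, 0, 0]}
  ]
}}

```text
clock: 3.42
eef_pos: [518.9, 86.2, 159.8]
tcp_rot: [3.142, 0.0, -1.285]
contact_force: [0.2, 0.3, -0.3]
opening: -0.001
```

{"fn": "jog_arm", "kwargs": {
  "deltas": [
    {"gripper": 1, "translation": [0, 0, -0.007], "dr": [0, 0, 0]},
    {"gripper": 1, "translation": [0, 0, 0], "dr": [0, 0, 0]},
    {"gripper": 1, "translation": [0, 0, 0], "dr": [0, 0, 0]}
  ]
}}

```text
clock: 3.67
eef_pos: [518.9, 86.2, 159.0]
tcp_rot: [3.142, 0.0, -1.285]
contact_force: [-0.0, -0.2, 0.4]
opening: -0.0
```

{"fn": "jog_arm", "kwargs": {
  "deltas": [
    {"gripper": 1, "translation": [0, 0, -0.007], "dr": [0, 0, 0]},
    {"gripper": 1, "translation": [0, 0, 0], "dr": [0, 0, 0]},
    {"gripper": 1, "translation": [0, 0, 0], "dr": [0, 0, 0]}
  ]
}}

```text
clock: 3.92
eef_pos: [518.9, 86.2, 158.3]
tcp_rot: [3.141, 0.0, -1.285]
contact_force: [-0.0, 0.6, -0.3]
opening: -0.001
```

{"fn": "jog_arm", "kwargs": {
  "deltas": [
    {"gripper": 1, "translation": [0, 0, -0.006], "dr": [0, 0, 0]},
    {"gripper": 1, "translation": [0, 0, 0], "dr": [0, 0, 0]},
    {"gripper": 1, "translation": [0, 0, 0], "dr": [0, 0, 0]}
  ]
}}

```text
clock: 4.17
eef_pos: [518.9, 86.2, 157.7]
tcp_rot: [3.141, 0.0, -1.285]
contact_force: [-0.1, -0.4, 0.6]
opening: 0.001
```

{"fn": "jog_arm", "kwargs": {
  "deltas": [
    {"gripper": 1, "translation": [0, 0, -0.006], "dr": [0, 0, 0]},
    {"gripper": 1, "translation": [0, 0, 0], "dr": [0, 0, 0]},
    {"gripper": 1, "translation": [0, 0, 0], "dr": [0, 0, 0]}
  ]
}}

```text
clock: 4.42
eef_pos: [518.9, 86.2, 157.2]
tcp_rot: [3.142, 0.0, -1.285]
contact_force: [0.1, 0.0, 0.3]
opening: 0.001
```

{"fn": "jog_arm", "kwargs": {
  "deltas": [
    {"gripper": 1, "translation": [0, 0, -0.006], "dr": [0, 0, 0]},
    {"gripper": 1, "translation": [0, 0, 0], "dr": [0, 0, 0]},
    {"gripper": 1, "translation": [0, 0, 0], "dr": [0, 0, 0]}
  ]
}}

```text
clock: 4.67
eef_pos: [518.9, 86.2, 156.6]
tcp_rot: [3.142, 0.0, -1.285]
contact_force: [0.7, 0.6, -0.3]
opening: 0.003
```

{"fn": "jog_arm", "kwargs": {
  "deltas": [
    {"gripper": 1, "translation": [0, 0, -0.006], "dr": [0, 0, 0]},
    {"gripper": 1, "translation": [0, 0, 0], "dr": [0, 0, 0]},
    {"gripper": 1, "translation": [0, 0, 0], "dr": [0, 0, 0]}
  ]
}}

```text
clock: 4.92
eef_pos: [518.9, 86.2, 155.9]
tcp_rot: [3.142, 0.0, -1.285]
contact_force: [0.6, -0.6, 0.1]
opening: -0.002
```

{"fn": "jog_arm", "kwargs": {
  "deltas": [
    {"gripper": 1, "translation": [0, 0, -0.006], "dr": [0, 0, 0]},
    {"gripper": 1, "translation": [0, 0, 0], "dr": [0, 0, 0]},
    {"gripper": 1, "translation": [0, 0, 0], "dr": [0, 0, 0]}
  ]
}}

```text
clock: 5.17
eef_pos: [518.9, 86.2, 155.4]
tcp_rot: [3.142, 0.0, -1.285]
contact_force: [-0.6, 1.0, -0.0]
opening: 0.001
```

{"fn": "jog_arm", "kwargs": {
  "deltas": [
    {"gripper": 1, "translation": [0, 0, -0.006], "dr": [0, 0, 0]},
    {"gripper": 1, "translation": [0, 0, 0], "dr": [0, 0, 0]},
    {"gripper": 1, "translation": [0, 0, 0], "dr": [0, 0, 0]}
  ]
}}

```text
clock: 5.42
eef_pos: [518.9, 86.2, 154.7]
tcp_rot: [3.142, 0.0, -1.285]
contact_force: [-0.3, 0.7, 0.4]
opening: -0.002
```

{"fn": "jog_arm", "kwargs": {
  "deltas": [
    {"gripper": 1, "translation": [0, 0, -0.006], "dr": [0, 0, 0]},
    {"gripper": 1, "translation": [0, 0, 0], "dr": [0, 0, 0]},
    {"gripper": 1, "translation": [0, 0, 0], "dr": [0, 0, 0]}
  ]
}}

```text
clock: 5.67
eef_pos: [518.9, 86.2, 154.1]
tcp_rot: [3.141, 0.0, -1.285]
contact_force: [0.3, -0.4, 0.2]
opening: 0.003
```

Run:
```python
from h import *
a=r.grab_frame("side"); b=r.grab_frame("top")
cv2.imwrite("pics/s2.png",np.hstack([cv2.resize(a[150:230,180:280],(500,400),interpolation=2),cv2.resize(b[210:290,240:300],(300,400),interpolation=2)]))
s=r.sense(); print(s["eef_pos"],s["contact_force"])
```

```text
[518.94578791  86.20997535 154.19225225] [-0.15742308  0.02742935 -0.14889042]
```

View pics/s2.png

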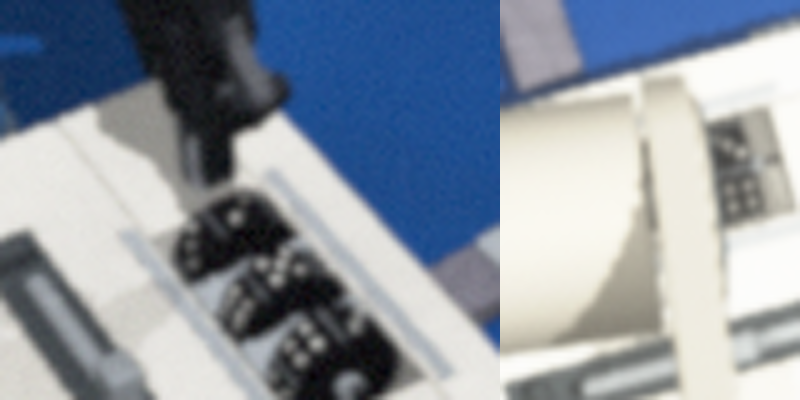

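Run:
```python
from h import *
p=np.load("pose.npy")
for z in(129,135,140,145): print(z,((proj("side",[[518.9,86.2,z]])-[180,150])*5).round(0))
W=c2w(p,[[35,y,132] for y in(55,44,33)]+[[7,44,110],[63,44,110],[35,-55,132]]); print(((proj("side",W)-[180,150])*5).round(0))
t=np.array([[518.9,86.2]])-p[:2]; a=p[2]; print(t@np.array([[np.cos(a),-np.sin(a)],[np.sin(a),np.cos(a)]]))
```

```text
129 [[209. 216.]]
135 [[208. 206.]]
140 [[208. 198.]]
145 [[207. 190.]]
[[215. 190.]
 [226. 204.]
 [238. 218.]
 [176. 262.]
 [283. 215.]
 [339. 337.]]
[[25.96292524 43.93662818]]
```

Run:
```python
from h import *
a=r.grab_frame("side"); o=cv2.imread("pics/side0.png")
d=cv2.absdiff(a,o).max(2)
f=lambda I:cv2.resize(I[165:215,200:250],(390,390),interpolation=cv2.INTER_NEAREST)
D=cv2.cvtColor(np.clip(d.astype(int)*4,0,255).astype(np.uint8),cv2.COLOR_GRAY2BGR)
G=lambda I:np.clip((I/255.)**.5*255,0,255).astype(np.uint8)
cv2.imwrite("pics/d3.png",np.hstack([f(G(o)),f(G(a))]))
print(d[180:200,210:234])
```

```text
[[ 81  81  81  82  86 109 135 136 126 144 184 210 208 209 203 188 119  39
    4   2   4   1   4   3]
 [ 71  79  85  83  88 104 136 138 124 144 178 207 208 207 211 196 125  47
    3   2   2   3   3   1]
 [ 44  70  80  82  86 102 136 140 126 144 182 198 209 203 208 199 139  59
   13   3   1   2   2   5]
 [ 18  48  76  82  85 100 133 143 129 141 174 198 212 204 202 202 146  62
   17   2   2   2   2   2]
 [  5  37  68  80  85  94 123 142 130 135 169 195 199 204 200 191 133  57
   16   1   3   2   4   3]
 [  2  15  46  70  82  88 110 132 128 127 155 188 196 195 180 161 109  44
   10   3   1   5   1   5]
 [  0   3  18  44  69  82  94 110 118 117 139 165 176 158 139 120  83  41
   23  19  13   8   2   1]
 [  3   2   2  21  51  78  85  91 101 103 117 135 131 118 102  94  81  61
   52  46  37  16   4   4]
 [  1   2   2   6  33  68  83  84  90  93 101 105 101  91  84  75  66  58
   58  53  44  26   7   3]
 [  2   3   5   1  14  47  76  79  80  84  86  83  81  73  59  51  44  44
   46  36  28  18   0   3]
 [  4   2   3   3   8  38  70  85  81  81  85  71  55  44  37  23  22  26
   33  24  18   
[... 220 characters left out ...]
 4   2   3   1   1  17  35  33  26  12   4   3   6   7   4   4   2
    3   1   3   7  18   3]
 [  5   2   3   2   5   2   3   8   8   1   7   4   2   3   2   1   2   5
    1   5   8  10   7   4]
 [  2   4   2   1   6   3   2   4   6   2   3   1   6   4   2   4   3   4
    2   3   8   8   3   7]
 [  3   1   6   5   2   2   6   3   9   3   5  10   1   7   3   6   7   2
    5   2   4  16   9  13]
 [  7   8   6   1   5   1   2   2   5   3   9   2   7   2   1   2   6  15
    9   6  21   3  10  12]
 [  2   6   2   1   2   4   3   6   3   4   2   6   5   2   1   6   2   8
    7  10   9   3   4   8]
 [  3   3   5   6   2   6   4   4   1   4   2   7  13   6  14   3   5  11
    9  12   4   6   6   6]]
```

View pics/d3.png

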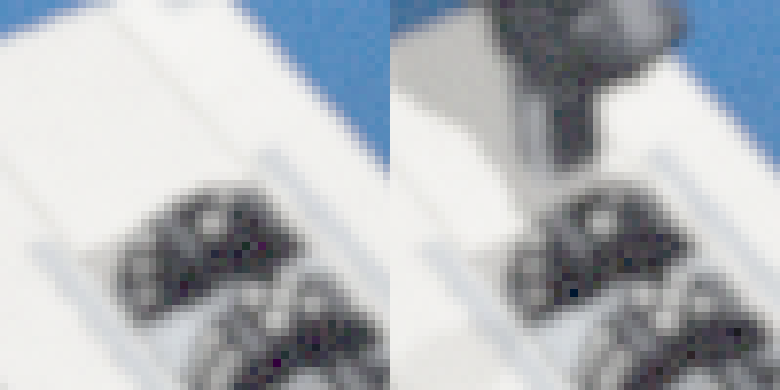

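Run:
```python
from h import *
p=np.load("pose.npy")
for hx,hy in((6.5,12.5),(11,14),(11,7)):
  for z in(129,135,140,145,150): print(hx,hy,z,proj("side",c2w(p,[[26-hx,44+hy,z],[26-hx,44-hy,z],[26+hx,44-hy,z]])).round(1).tolist())
print(r.sense()["contact_force"])
```

```text
6.5 12.5 129 [[216.7, 191.1], [222.0, 197.5], [227.1, 195.3]]
6.5 12.5 135 [[216.5, 189.2], [221.8, 195.6], [226.9, 193.4]]
6.5 12.5 140 [[216.3, 187.6], [221.6, 194.0], [226.8, 191.8]]
6.5 12.5 145 [[216.1, 185.9], [221.5, 192.3], [226.6, 190.1]]
6.5 12.5 150 [[215.9, 184.3], [221.3, 190.7], [226.4, 188.5]]
11 14 129 [[214.6, 191.5], [220.6, 198.7], [229.2, 194.9]]
11 14 135 [[214.4, 189.5], [220.4, 196.7], [229.0, 193.0]]
11 14 140 [[214.2, 187.9], [220.2, 195.1], [228.9, 191.4]]
11 14 145 [[214.0, 186.3], [220.0, 193.5], [228.7, 189.8]]
11 14 150 [[213.8, 184.6], [219.8, 191.8], [228.6, 188.1]]
11 7 129 [[216.1, 193.3], [219.1, 196.9], [227.7, 193.1]]
11 7 135 [[215.9, 191.3], [218.9, 194.9], [227.5, 191.2]]
11 7 140 [[215.7, 189.7], [218.7, 193.3], [227.3, 189.6]]
11 7 145 [[215.5, 188.1], [218.5, 191.7], [227.2, 188.0]]
11 7 150 [[215.3, 186.4], [218.3, 190.0], [227.0, 186.3]]
[-0.07032827  0.13197818 -0.01857022]
```

The picture shows the fingertip ending at row ~187, column 216–226, with white chest still visible between it and the wheel (top row ~189). So the tip is more than 5 mm above the rim, and the real tip stands shorter than nominal. I continue down in bounded steps with force checks.

{"fn": "jog_arm", "kwargs": {
  "deltas": [
    {"gripper": 1, "translation": [0, 0, -0.01], "dr": [0, 0, 0]},
    {"gripper": 1, "translation": [0, 0, -0.01], "dr": [0, 0, 0]},
    {"gripper": 1, "translation": [0, 0, -0.01], "dr": [0, 0, 0]},
    {"gripper": 1, "translation": [0, 0, 0], "dr": [0, 0, 0]},
    {"gripper": 1, "translation": [0, 0, 0], "dr": [0, 0, 0]}
  ]
}}

```text
clock: 6.23
eef_pos: [518.9, 86.2, 151.1]
tcp_rot: [3.141, 0.0, -1.285]
contact_force: [-0.9, -0.0, -0.6]
opening: -0.001
```

{"fn": "jog_arm", "kwargs": {
  "deltas": [
    {"gripper": 1, "translation": [0, 0, -0.008], "dr": [0, 0, 0]},
    {"gripper": 1, "translation": [0, 0, 0], "dr": [0, 0, 0]},
    {"gripper": 1, "translation": [0, 0, 0], "dr": [0, 0, 0]}
  ]
}}

```text
clock: 6.48
eef_pos: [518.9, 86.2, 150.4]
tcp_rot: [3.142, 0.0, -1.285]
contact_force: [0.3, 0.0, -0.7]
opening: -0.001
```

Run:
```python
from h import *
a=r.grab_frame("side"); o=cv2.imread("pics/side0.png")
d=cv2.absdiff(a,o).max(2)
print(d[184:202,212:236]); cv2.imwrite("pics/s4raw.png",a); t=r.grab_frame("top"); cv2.imwrite("pics/t4raw.png",t)
G=lambda I:np.clip((I/255.)**.5*255,0,255).astype(np.uint8)
cv2.imwrite("pics/d4.png",np.hstack([cv2.resize(G(a)[150:220,190:260],(400,400),interpolation=cv2.INTER_CUBIC),cv2.resize(t[180:320,210:350],(400,400),interpolation=cv2.INTER_CUBIC)]))
```

```text
[[ 68  78  83  98 130 144 131 142 168 195 202 206 207 201 151  71  24   3
    2   1   7   4   3   7]
 [ 46  69  79  92 121 142 134 136 165 190 209 204 208 200 143  72  18   3
    3   7   4   4   5   2]
 [ 18  45  71  85 106 130 133 128 155 183 199 203 198 179 128  58  17   7
    1   2   5   4   3   4]
 [  3  19  55  76  92 111 119 122 134 168 184 180 168 141 109  67  43  31
   15   1   5   6   4   6]
 [  2   4  34  68  84  90  99 104 118 145 155 142 122  98  79  63  52  42
   19   7   5   5   4   8]
 [  4   1  14  49  81  80  89  94 103 112 118 102  74  61  46  45  50  39
   23  13   4   1   4   0]
 [  2   2   6  42  71  82  85  82  90  85  71  55  39  28  25  29  39  33
   20  13   6   1   7   5]
 [  2   2   4  32  67  77  85  80  71  56  39  30  16  10   1   7  24  15
    9   5   1   5   5   2]
 [  4   3   2  16  48  73  74  60  47  30  13   2   3   5   1   4   3   6
   11   8   5  10   4   5]
 [  5   2   1   4  37  57  43  26  21  12   1   6   5   4   2   3   1   6
    7   7  11   4   3   6]
 [  4   3   2   0  17  21  11   2   6   5   4   5   4   3   3   5   2   5
    7   7   8   3   4   2]
 [  3   3   5   2   8   8   1   3   4   2   5   6   4   6   2   4   5   6
   10   6   4   3   3  11]
 [  4   4   2   1   2   4  10   4   2   8   4   7   6   5   8   3   7  10
    2  14   5  15   9   5]
 [  6   3   6   6   3   4   3   4   6   7   8   9   4   6   6  15   8   6
   14   7   7   9  10   7]
 [  3   2   2   5   1   6   3   3   2   8   3   6   4   8   4   5   9   8
   12  11   3   9  13   5]
 [  4   4   2   2   5   4   2   2   4   7  11   9  10  10   3   2   7  14
   10   9   8   4   9   3]
 [  5   5   4   2   4   3   2   7   3   7   6   5  11   3   7   5  11   2
    2   4   1   9   7   5]
 [  2   6   2   3   4   7   5   2   2   9   4  12   6   8   3   4   6   3
    5   4   5   6   5   3]]
```

View pics/d4.png

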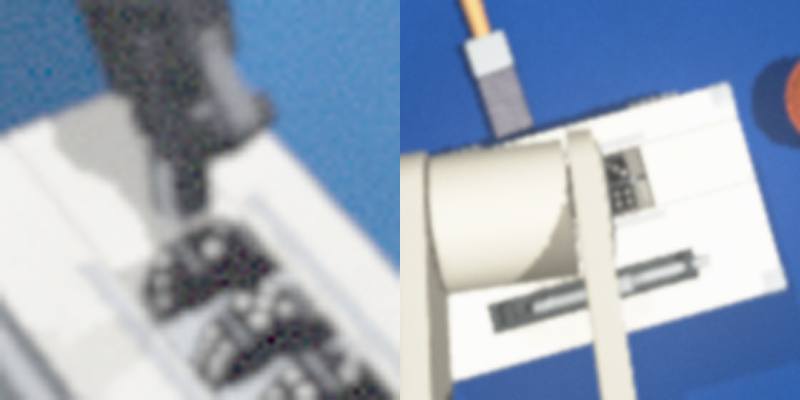

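{"fn": "jog_arm", "kwargs": {
  "deltas": [
    {"gripper": 1, "translation": [0, 0, -0.01], "dr": [0, 0, 0]},
    {"gripper": 1, "translation": [0, 0, -0.01], "dr": [0, 0, 0]},
    {"gripper": 1, "translation": [0, 0, -0.01], "dr": [0, 0, 0]},
    {"gripper": 1, "translation": [0, 0, 0], "dr": [0, 0, 0]},
    {"gripper": 1, "translation": [0, 0, 0], "dr": [0, 0, 0]}
  ]
}}

```text
clock: 7.0
eef_pos: [518.8, 86.2, 147.3]
tcp_rot: [3.141, 0.0, -1.285]
contact_force: [0.6, -0.5, 0.5]
opening: -0.0
```

{"fn": "jog_arm", "kwargs": {
  "deltas": [
    {"gripper": 1, "translation": [0, 0, -0.008], "dr": [0, 0, 0]},
    {"gripper": 1, "translation": [0, 0, 0], "dr": [0, 0, 0]},
    {"gripper": 1, "translation": [0, 0, 0], "dr": [0, 0, 0]}
  ]
}}

```text
clock: 7.25
eef_pos: [518.9, 86.2, 146.6]
tcp_rot: [3.142, 0.0, -1.285]
contact_force: [-0.6, -0.4, -0.3]
opening: 0.002
```

Run:
```python
from h import *
a=r.grab_frame("side"); o=cv2.imread("pics/side0.png"); b=cv2.imread("pics/s4raw.png")
d=cv2.absdiff(a,o).max(2); print(d[184:196,212:232]); print(a[184:196,212:232].max(2))
# shadow-light direction: jar shadow etc. use tip/shadow rows
cv2.imwrite("pics/s5raw.png",a)
```

```text
[[ 70  82  86  97 130 144 134 142 170 196 214 209 212 205 153  79  25   2
    4   2]
 [ 50  75  83  97 122 142 140 138 161 194 203 212 201 203 163  87  27   4
    3   5]
 [ 32  69  78  94 116 143 139 135 153 186 221 209 206 200 164  88  25   2
    0   1]
 [ 15  44  71  85 108 132 132 123 146 179 217 214 214 198 153  78  23   5
    2   5]
 [  3  15  44  68  94 112 122 119 138 172 197 194 182 160 116  62  22   8
    2   3]
 [  4   2  16  51  79  90 106 112 121 143 166 156 127  94  72  43  40  23
   17  16]
 [  4   3   6  38  72  86  92  96 108 112 105  90  66  40  34  31  39  32
   23  15]
 [  2   2   3  32  65  84  85  88  81  69  52  36  27  14  17  16  18  24
   10   7]
 [  3   3   2  16  53  77  75  61  51  34  26  16  12  13  16   8   7   7
   11   8]
 [  4   3   1   4  37  56  41  28  32  14   3   2  11   2   6   5   2   4
   11  13]
 [  3   2   2   3  24  29  15   2  15   4   5   2   6   2   2   7   4   5
    5   6]
 [  1   3   5   4   8  10   1   3   1   7   6   9   3   5   7   1   2   8
    5  11]]
[[160 148 143 132  99  88 102  94  65  38  19  27  22  29  75 148 199 217
  222
[... 241 characters left out ...]
 198 221
  220 207]
 [226 217 187 161 136 119 113 118 102  64  37  34  41  40  65 113 150 163
  163 161]
 [233 228 214 179 150 136 126 124 114  84  48  39  42  41  46  77  99 102
   91  94]
 [233 232 225 193 156 144 136 131 117  85  51  30  31  27  31  50  67  64
   45  47]
 [231 233 227 200 167 144 139 126 106  74  44  25  21  24  34  47  55  33
   29  31]
 [232 232 230 216 178 146 122  98  79  63  38  18  19  42  79  91  71  40
   29  25]
 [233 232 231 223 188 143 107  75  48  62  58  39  26  66 118 121  85  43
   19  16]
 [232 230 227 215 171 131 116  84  44  56  69  59  39  58 100 101  64  37
   25  21]
 [226 222 206 187 143 125 125  96  51  36  53  70  58  44  55  53  34  27
   22  17]]
```

{"fn": "jog_arm", "kwargs": {
  "deltas": [
    {"gripper": 1, "translation": [0, 0, -0.008], "dr": [0, 0, 0]},
    {"gripper": 1, "translation": [0, 0, -0.008], "dr": [0, 0, 0]},
    {"gripper": 1, "translation": [0, 0, 0], "dr": [0, 0, 0]},
    {"gripper": 1, "translation": [0, 0, 0], "dr": [0, 0, 0]}
  ]
}}

```text
clock: 7.63
eef_pos: [518.9, 86.2, 144.9]
tcp_rot: [3.141, 0.0, -1.285]
contact_force: [0.2, -0.1, 0.7]
opening: -0.004
```

{"fn": "jog_arm", "kwargs": {
  "deltas": [
    {"gripper": 1, "translation": [0, 0, -0.008], "dr": [0, 0, 0]},
    {"gripper": 1, "translation": [0, 0, 0], "dr": [0, 0, 0]},
    {"gripper": 1, "translation": [0, 0, 0], "dr": [0, 0, 0]}
  ]
}}

```text
clock: 7.88
eef_pos: [518.9, 86.2, 144.1]
tcp_rot: [3.142, 0.0, -1.285]
contact_force: [0.7, 1.0, 0.9]
opening: -0.002
```

{"fn": "jog_arm", "kwargs": {
  "deltas": [
    {"gripper": 1, "translation": [0, 0, -0.006], "dr": [0, 0, 0]},
    {"gripper": 1, "translation": [0, 0, 0], "dr": [0, 0, 0]},
    {"gripper": 1, "translation": [0, 0, 0], "dr": [0, 0, 0]}
  ]
}}

```text
clock: 8.13
eef_pos: [518.9, 86.2, 143.5]
tcp_rot: [3.142, 0.0, -1.285]
contact_force: [-0.1, 0.9, -1.1]
opening: -0.004
```

{"fn": "jog_arm", "kwargs": {
  "deltas": [
    {"gripper": 1, "translation": [0, 0, -0.006], "dr": [0, 0, 0]},
    {"gripper": 1, "translation": [0, 0, 0], "dr": [0, 0, 0]},
    {"gripper": 1, "translation": [0, 0, 0], "dr": [0, 0, 0]}
  ]
}}

```text
clock: 8.38
eef_pos: [518.9, 86.2, 142.9]
tcp_rot: [3.142, 0.0, -1.285]
contact_force: [-0.7, -0.7, -0.1]
opening: 0.002
```

Run:
```python
from h import *
a=r.grab_frame("side"); print(a[184:198,212:232].max(2))
print(r.sense()["contact_force"])
```

```text
[[158 148 146 127  98  90 102  92  63  25  20  21  20  30  68 141 196 217
  222 225]
 [180 153 145 134 103  86 100  97  65  37  28  32  22  24  64 136 200 221
  220 219]
 [187 158 148 136 110  86  99 109  79  45  27  27  25  23  64 137 202 227
  224 215]
 [198 164 149 141 113  90  98 114  87  49  21  30  24  28  63 129 190 218
  218 204]
 [218 190 171 151 124  98 101 112  88  58  32  29  27  38  49 100 141 162
  164 161]
 [229 222 208 175 142 116 110 114  99  59  39  34  32  38  49  70  98  99
   91  94]
 [233 232 225 192 153 135 125 123 104  72  45  40  35  41  37  54  69  63
   42  48]
 [232 232 228 200 162 144 134 125 112  82  47  38  32  28  38  51  42  39
   32  32]
 [230 232 229 213 181 150 122  98  88  68  46  28  26  45  78  93  70  40
   26  25]
 [232 232 231 224 185 141 105  72  55  51  48  41  26  66 118 119  88  42
   23  30]
 [233 230 228 215 170 135 117  84  45  42  58  54  39  56  98  97  64  36
   23  23]
 [227 221 206 183 144 124 122  94  49  41  56  63  57  46  54  51  34  25
   22  17]
 [204 195 179 149 105  90  97  69  37  25  40  58  62  46  31  26  22  13
   21  24]
 [180 172 159 121  74  61  61  49  27  24  32  41  44  37  24  22  16  14
   18  26]]
[-0.80639632  0.27403136  0.12650379]
```

{"fn": "jog_arm", "kwargs": {
  "deltas": [
    {"gripper": 1, "translation": [0, 0, -0.006], "dr": [0, 0, 0]},
    {"gripper": 1, "translation": [0, 0, 0], "dr": [0, 0, 0]},
    {"gripper": 1, "translation": [0, 0, 0], "dr": [0, 0, 0]}
  ]
}}

```text
clock: 8.68
eef_pos: [518.9, 86.2, 142.3]
tcp_rot: [3.141, 0.0, -1.285]
contact_force: [0.0, -0.0, -0.6]
opening: -0.004
```

{"fn": "jog_arm", "kwargs": {
  "deltas": [
    {"gripper": 1, "translation": [0, 0, -0.006], "dr": [0, 0, 0]},
    {"gripper": 1, "translation": [0, 0, 0], "dr": [0, 0, 0]},
    {"gripper": 1, "translation": [0, 0, 0], "dr": [0, 0, 0]}
  ]
}}

```text
clock: 8.93
eef_pos: [518.9, 86.2, 141.7]
tcp_rot: [3.141, 0.0, -1.285]
contact_force: [1.2, 0.0, -0.9]
opening: 0.001
```

{"fn": "jog_arm", "kwargs": {
  "deltas": [
    {"gripper": 1, "translation": [0, 0, -0.007], "dr": [0, 0, 0]},
    {"gripper": 1, "translation": [0, 0, 0], "dr": [0, 0, 0]},
    {"gripper": 1, "translation": [0, 0, 0], "dr": [0, 0, 0]}
  ]
}}

```text
clock: 9.18
eef_pos: [518.9, 86.2, 141.0]
tcp_rot: [3.141, 0.0, -1.285]
contact_force: [-0.1, -0.1, -0.7]
opening: -0.002
```

{"fn": "jog_arm", "kwargs": {
  "deltas": [
    {"gripper": 1, "translation": [0, 0, -0.007], "dr": [0, 0, 0]},
    {"gripper": 1, "translation": [0, 0, 0], "dr": [0, 0, 0]},
    {"gripper": 1, "translation": [0, 0, 0], "dr": [0, 0, 0]}
  ]
}}

```text
clock: 9.43
eef_pos: [518.9, 86.2, 140.4]
tcp_rot: [3.142, 0.0, -1.285]
contact_force: [-0.5, 0.1, -0.4]
opening: -0.005
```

{"fn": "jog_arm", "kwargs": {
  "deltas": [
    {"gripper": 1, "translation": [0, 0, -0.007], "dr": [0, 0, 0]},
    {"gripper": 1, "translation": [0, 0, 0], "dr": [0, 0, 0]},
    {"gripper": 1, "translation": [0, 0, 0], "dr": [0, 0, 0]}
  ]
}}

```text
clock: 9.68
eef_pos: [518.9, 86.2, 139.6]
tcp_rot: [3.141, 0.0, -1.285]
contact_force: [0.6, -0.5, 0.3]
opening: 0.001
```

{"fn": "jog_arm", "kwargs": {
  "deltas": [
    {"gripper": 1, "translation": [0, 0, -0.007], "dr": [0, 0, 0]},
    {"gripper": 1, "translation": [0, 0, 0], "dr": [0, 0, 0]},
    {"gripper": 1, "translation": [0, 0, 0], "dr": [0, 0, 0]}
  ]
}}

```text
clock: 9.93
eef_pos: [518.9, 86.2, 138.9]
tcp_rot: [3.142, 0.0, -1.285]
contact_force: [-0.8, 0.1, 0.6]
opening: 0.004
```

Run:
```python
from h import *
a=r.grab_frame("side"); G=lambda I:np.clip((I/255.)**.5*255,0,255).astype(np.uint8)
cv2.imwrite("pics/d6.png",cv2.resize(G(a)[150:230,185:285],(800,640)[:2],interpolation=cv2.INTER_CUBIC)[:600])
```

```text
(no output)
```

View pics/d6.png

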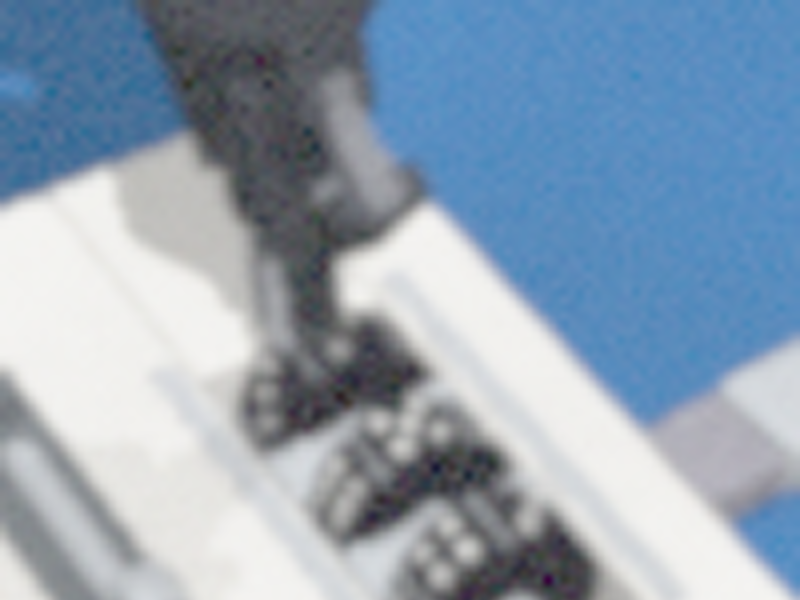

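The finger's pale face now reaches the wheel's near (-x) part at crop (285,345), while the dot near the crown (340,345) is still visible. The tip is on the -x side of the crown, and narrower than assumed. I raise, centre on the crown, and descend again.

{"fn": "jog_arm", "kwargs": {
  "deltas": [
    {"gripper": 1, "translation": [0, 0, 0.03], "dr": [0, 0, 0]},
    {"gripper": 1, "translation": [0.03, 0.01, 0], "dr": [0, 0, 0]},
    {"gripper": 1, "translation": [0.04, 0.01, 0], "dr": [0, 0, 0]},
    {"gripper": 1, "translation": [0, 0, 0], "dr": [0, 0, 0]},
    {"gripper": 1, "translation": [0, 0, -0.008], "dr": [0, 0, 0]},
    {"gripper": 1, "translation": [0, 0, 0], "dr": [0, 0, 0]},
    {"gripper": 1, "translation": [0, 0, 0], "dr": [0, 0, 0]}
  ]
}}

```text
clock: 10.57
eef_pos: [525.7, 88.2, 141.0]
tcp_rot: [3.141, 0.0, -1.285]
contact_force: [0.3, 0.8, -0.1]
opening: 0.002
```

{"fn": "jog_arm", "kwargs": {
  "deltas": [
    {"gripper": 1, "translation": [0, 0, -0.007], "dr": [0, 0, 0]},
    {"gripper": 1, "translation": [0, 0, 0], "dr": [0, 0, 0]},
    {"gripper": 1, "translation": [0, 0, 0], "dr": [0, 0, 0]}
  ]
}}

```text
clock: 10.82
eef_pos: [525.8, 88.2, 140.4]
tcp_rot: [3.141, 0.0, -1.285]
contact_force: [-0.0, 0.3, -0.1]
opening: -0.001
```

{"fn": "jog_arm", "kwargs": {
  "deltas": [
    {"gripper": 1, "translation": [0, 0, -0.007], "dr": [0, 0, 0]},
    {"gripper": 1, "translation": [0, 0, 0], "dr": [0, 0, 0]},
    {"gripper": 1, "translation": [0, 0, 0], "dr": [0, 0, 0]}
  ]
}}

```text
clock: 11.07
eef_pos: [525.9, 88.2, 139.7]
tcp_rot: [3.142, 0.0, -1.285]
contact_force: [1.0, 1.0, 0.5]
opening: 0.001
```

{"fn": "jog_arm", "kwargs": {
  "deltas": [
    {"gripper": 1, "translation": [0, 0, -0.006], "dr": [0, 0, 0]},
    {"gripper": 1, "translation": [0, 0, 0], "dr": [0, 0, 0]},
    {"gripper": 1, "translation": [0, 0, 0], "dr": [0, 0, 0]}
  ]
}}

```text
clock: 11.32
eef_pos: [525.9, 88.2, 139.1]
tcp_rot: [3.141, 0.0, -1.285]
contact_force: [0.0, 1.0, 0.0]
opening: 0.002
```

{"fn": "jog_arm", "kwargs": {
  "deltas": [
    {"gripper": 1, "translation": [0, 0, -0.007], "dr": [0, 0, 0]},
    {"gripper": 1, "translation": [0, 0, 0], "dr": [0, 0, 0]},
    {"gripper": 1, "translation": [0, 0, 0], "dr": [0, 0, 0]}
  ]
}}

```text
clock: 11.57
eef_pos: [525.9, 88.2, 138.4]
tcp_rot: [3.141, 0.0, -1.285]
contact_force: [-0.8, 0.1, 0.2]
opening: 0.001
```

{"fn": "jog_arm", "kwargs": {
  "deltas": [
    {"gripper": 1, "translation": [0, 0, -0.007], "dr": [0, 0, 0]},
    {"gripper": 1, "translation": [0, 0, 0], "dr": [0, 0, 0]},
    {"gripper": 1, "translation": [0, 0, 0], "dr": [0, 0, 0]}
  ]
}}

```text
clock: 11.82
eef_pos: [525.9, 88.2, 137.7]
tcp_rot: [3.142, -0.0, -1.285]
contact_force: [-1.4, -0.1, -0.6]
opening: -0.0
```

{"fn": "jog_arm", "kwargs": {
  "deltas": [
    {"gripper": 1, "translation": [0, 0, -0.007], "dr": [0, 0, 0]},
    {"gripper": 1, "translation": [0, 0, 0], "dr": [0, 0, 0]},
    {"gripper": 1, "translation": [0, 0, 0], "dr": [0, 0, 0]}
  ]
}}

```text
clock: 12.07
eef_pos: [525.9, 88.2, 137.0]
tcp_rot: [3.142, 0.0, -1.285]
contact_force: [-0.4, -0.4, -0.6]
opening: -0.003
```

{"fn": "jog_arm", "kwargs": {
  "deltas": [
    {"gripper": 1, "translation": [0, 0, -0.007], "dr": [0, 0, 0]},
    {"gripper": 1, "translation": [0, 0, 0], "dr": [0, 0, 0]},
    {"gripper": 1, "translation": [0, 0, 0], "dr": [0, 0, 0]}
  ]
}}

```text
clock: 12.32
eef_pos: [525.9, 88.2, 136.3]
tcp_rot: [3.141, 0.0, -1.285]
contact_force: [0.4, 0.5, 0.0]
opening: 0.002
```

{"fn": "jog_arm", "kwargs": {
  "deltas": [
    {"gripper": 1, "translation": [0, 0, -0.008], "dr": [0, 0, 0]},
    {"gripper": 1, "translation": [0, 0, 0], "dr": [0, 0, 0]},
    {"gripper": 1, "translation": [0, 0, 0], "dr": [0, 0, 0]}
  ]
}}

```text
clock: 12.57
eef_pos: [525.9, 88.2, 135.5]
tcp_rot: [3.141, 0.0, -1.285]
contact_force: [1.3, 0.1, -0.6]
opening: 0.002
```

{"fn": "jog_arm", "kwargs": {
  "deltas": [
    {"gripper": 1, "translation": [0, 0, -0.008], "dr": [0, 0, 0]},
    {"gripper": 1, "translation": [0, 0, 0], "dr": [0, 0, 0]},
    {"gripper": 1, "translation": [0, 0, 0], "dr": [0, 0, 0]}
  ]
}}

```text
clock: 12.82
eef_pos: [525.9, 88.2, 134.7]
tcp_rot: [3.142, 0.0, -1.285]
contact_force: [0.5, -0.2, -0.1]
opening: -0.002
```

Run:
```python
from h import *
a=r.grab_frame("side"); cv2.imwrite("pics/s7raw.png",a); print(a[184:200,214:234].max(2)); o=cv2.imread("pics/side0.png");print(cv2.absdiff(a,o).max(2)[184:200,214:234])
```

```text
[[171 154 151 145 129 102  82  89  97  77  42  24  26  24  30  78 155 204
  210 201]
 [204 177 154 146 136 110  83  96 110  87  48  28  21  28  27  64 137 191
  204 196]
 [223 196 166 150 139 112  89 101 111  84  43  32  26  31  22  63 127 181
  201 200]
 [228 214 185 160 145 114  90  97 103  76  44  31  21  30  28  59 115 163
  191 203]
 [230 228 213 180 149 120  90  95 106  82  49  22  20  33  31  46  89 132
  158 181]
 [232 232 224 197 158 127 101  95 110  90  55  32  36  26  23  32  59  89
  105 136]
 [232 233 230 215 178 143 109  98 106  95  59  39  29  27  32  38  41  52
   64  81]
 [231 231 231 222 189 144 106  95 110 103  67  44  46  50  40  38  22  29
   37  49]
 [233 231 231 221 175 115  85  87 105 105  81  63  81  77  55  32  20   9
   24  40]
 [232 230 224 195 140  82  57  72  88  89  71  74 108 100  58  28  26  17
   22  29]
 [228 220 195 159 124  82  55  57  69  73  63  62  89  81  49  27  20  23
   27  34]
 [205 184 155 130 119  93  49  36  56  62  58  46  43  39  29  20  24  23
   19  22]
 [176 146 109  91  92  67  39  26  40  54  60  47  30   8  21  12  16  20
   13 
[... 921 characters left out ...]
  15  14
   18  18]
 [  3   1   3   2  23  45  47  13  45  73  52  10  13  22  25  14   6  23
   11   8]
 [  2   4   0   5   7  22  24   5  28  50  39   7  16  27  27  16   5   9
    6   7]
 [  3   3   5   1   6   5   6   4   4  15  22   4  10  17  22  15   6  11
   12  11]
 [  4   1   4   3   7   7   3   6   2   0   1   4   9  14  10   5   2   3
    3   6]
 [  2   2   1   3   4   6   7   9   5   3   1   6   3  21   2  11  10  14
   15  11]
 [  8   5   3   3   2   2   5   7  10   5   5   2   9  17   7  10   7   7
   10  14]
 [  4   4   2   2   1   2   6   5   6   6   2   7   8   7  12   4  10  15
    8   3]
 [  4   4   6   3   1   3   7  11  12   2   5   5   2   3   6   6   4   5
    5   6]]
```

{"fn": "jog_arm", "kwargs": {
  "deltas": [
    {"gripper": 1, "translation": [0, 0, -0.006], "dr": [0, 0, 0]},
    {"gripper": 1, "translation": [0, 0, 0], "dr": [0, 0, 0]},
    {"gripper": 1, "translation": [0, 0, 0], "dr": [0, 0, 0]}
  ]
}}

```text
clock: 13.12
eef_pos: [525.9, 88.2, 134.2]
tcp_rot: [3.142, -0.0, -1.285]
contact_force: [0.5, 0.4, 0.5]
opening: 0.003
```

{"fn": "jog_arm", "kwargs": {
  "deltas": [
    {"gripper": 1, "translation": [0, 0, -0.006], "dr": [0, 0, 0]},
    {"gripper": 1, "translation": [0, 0, 0], "dr": [0, 0, 0]},
    {"gripper": 1, "translation": [0, 0, 0], "dr": [0, 0, 0]}
  ]
}}

```text
clock: 13.37
eef_pos: [525.9, 88.2, 133.6]
tcp_rot: [3.142, 0.0, -1.285]
contact_force: [0.1, 0.2, 0.3]
opening: 0.003
```

{"fn": "jog_arm", "kwargs": {
  "deltas": [
    {"gripper": 1, "translation": [0, 0, -0.006], "dr": [0, 0, 0]},
    {"gripper": 1, "translation": [0, 0, 0], "dr": [0, 0, 0]},
    {"gripper": 1, "translation": [0, 0, 0], "dr": [0, 0, 0]}
  ]
}}

```text
clock: 13.62
eef_pos: [525.9, 88.2, 132.9]
tcp_rot: [3.142, 0.0, -1.285]
contact_force: [-0.6, 0.9, -0.1]
opening: 0.004
```

{"fn": "jog_arm", "kwargs": {
  "deltas": [
    {"gripper": 1, "translation": [0, 0, -0.006], "dr": [0, 0, 0]},
    {"gripper": 1, "translation": [0, 0, 0], "dr": [0, 0, 0]},
    {"gripper": 1, "translation": [0, 0, 0], "dr": [0, 0, 0]}
  ]
}}

```text
clock: 13.87
eef_pos: [525.9, 88.2, 132.3]
tcp_rot: [3.142, 0.0, -1.285]
contact_force: [-0.2, -0.7, 0.2]
opening: -0.002
```

Run:
```python
from h import *
a=r.grab_frame("side"); o=cv2.imread("pics/side0.png"); G=lambda I:np.clip((I/255.)**.5*255,0,255).astype(np.uint8)
f=lambda I:cv2.resize(G(I)[158:208,196:246],(400,400),interpolation=cv2.INTER_CUBIC)
cv2.imwrite("pics/d8.png",np.hstack([f(o),f(a)]))
s=r.sense(); print(s["qpos"],s["eef_pos"],s["contact_force"])
```

```text
[1.63336780e-01 3.31394694e-01 1.91694446e+00 1.89499083e-05
 8.93312891e-01 1.44814144e+00] [525.91972409  88.19957236 132.3441041 ] [-0.27700144  0.45763129 -0.48723971]
```

View pics/d8.png

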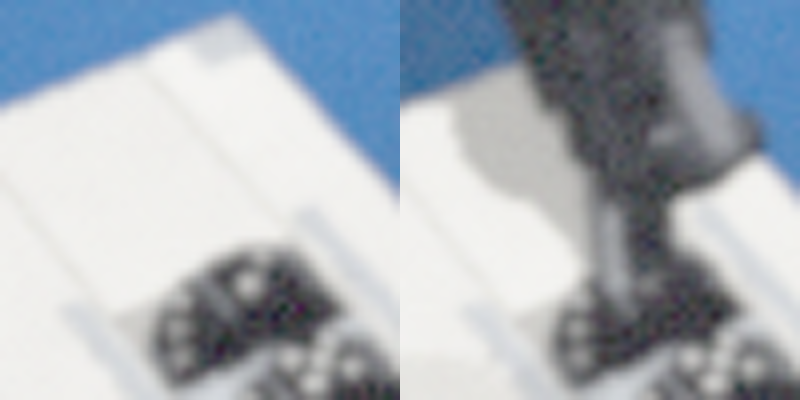

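The finger now covers the crown (right half, tip at about (625,300)) and the 2's dot is almost hidden, so contact must be close. I go on in small steps.

{"fn": "jog_arm", "kwargs": {
  "deltas": [
    {"gripper": 1, "translation": [0, 0, -0.007], "dr": [0, 0, 0]},
    {"gripper": 1, "translation": [0, 0, 0], "dr": [0, 0, 0]},
    {"gripper": 1, "translation": [0, 0, 0], "dr": [0, 0, 0]}
  ]
}}

```text
clock: 14.17
eef_pos: [525.9, 88.2, 131.6]
tcp_rot: [3.142, 0.0, -1.285]
contact_force: [0.1, 0.7, 0.8]
opening: -0.002
```

{"fn": "jog_arm", "kwargs": {
  "deltas": [
    {"gripper": 1, "translation": [0, 0, -0.006], "dr": [0, 0, 0]},
    {"gripper": 1, "translation": [0, 0, 0], "dr": [0, 0, 0]},
    {"gripper": 1, "translation": [0, 0, 0], "dr": [0, 0, 0]}
  ]
}}

```text
clock: 14.42
eef_pos: [526.0, 88.2, 131.2]
tcp_rot: [-3.141, -0.0, -1.285]
contact_force: [0.6, 0.3, 1.1]
opening: 0.002
```

{"fn": "jog_arm", "kwargs": {
  "deltas": [
    {"gripper": 1, "translation": [0, 0, -0.004], "dr": [0, 0, 0]},
    {"gripper": 1, "translation": [0, 0, 0], "dr": [0, 0, 0]},
    {"gripper": 1, "translation": [0, 0, 0], "dr": [0, 0, 0]}
  ]
}}

```text
clock: 14.67
eef_pos: [526.1, 88.2, 130.9]
tcp_rot: [-3.141, -0.0, -1.285]
contact_force: [0.1, -1.0, 3.5]
opening: -0.001
```

{"fn": "jog_arm", "kwargs": {
  "deltas": [
    {"gripper": 1, "translation": [0, 0, -0.003], "dr": [0, 0, 0]},
    {"gripper": 1, "translation": [0, 0, 0], "dr": [0, 0, 0]},
    {"gripper": 1, "translation": [0, 0, 0], "dr": [0, 0, 0]}
  ]
}}

```text
clock: 14.92
eef_pos: [526.1, 88.2, 130.6]
tcp_rot: [-3.141, -0.0, -1.285]
contact_force: [-1.1, 0.9, 4.8]
opening: 0.003
```

Contact is found, at TCP z ≈ 131.1. I press slightly more and make a first roll stroke of 6 mm to chest +x.

{"fn": "jog_arm", "kwargs": {
  "deltas": [
    {"gripper": 1, "translation": [0, 0, -0.003], "dr": [0, 0, 0]},
    {"gripper": 1, "translation": [0.0096, 0.0028, 0], "dr": [0, 0, 0]},
    {"gripper": 1, "translation": [0.0096, 0.0028, 0], "dr": [0, 0, 0]},
    {"gripper": 1, "translation": [0.0096, 0.0028, 0], "dr": [0, 0, 0]}
  ]
}}

```text
clock: 15.25
eef_pos: [528.7, 89.0, 130.4]
tcp_rot: [3.141, -0.0, -1.285]
contact_force: [-3.2, -1.1, 7.6]
opening: -0.003
```

{"fn": "jog_arm", "kwargs": {
  "deltas": [
    {"gripper": 1, "translation": [0.0096, 0.0028, 0], "dr": [0, 0, 0]},
    {"gripper": 1, "translation": [0.0096, 0.0028, 0], "dr": [0, 0, 0]},
    {"gripper": 1, "translation": [0.0096, 0.0028, 0], "dr": [0, 0, 0]}
  ]
}}

```text
clock: 15.5
eef_pos: [531.5, 89.8, 130.4]
tcp_rot: [3.141, 0.0, -1.285]
contact_force: [-2.8, 0.1, 7.9]
opening: 0.001
```

{"fn": "jog_arm", "kwargs": {
  "deltas": [
    {"gripper": 1, "translation": [0.0096, 0.0028, 0], "dr": [0, 0, 0]},
    {"gripper": 1, "translation": [0.0096, 0.0028, 0], "dr": [0, 0, 0]},
    {"gripper": 1, "translation": [0.0096, 0.0028, 0], "dr": [0, 0, 0]}
  ]
}}

```text
clock: 15.75
eef_pos: [534.4, 90.7, 130.4]
tcp_rot: [3.141, -0.0, -1.285]
contact_force: [-2.8, -1.1, 7.4]
opening: -0.001
```

{"fn": "jog_arm", "kwargs": {
  "deltas": [
    {"gripper": 1, "translation": [0.0096, 0.0028, 0], "dr": [0, 0, 0]},
    {"gripper": 1, "translation": [0.0096, 0.0028, 0], "dr": [0, 0, 0]},
    {"gripper": 1, "translation": [0.0096, 0.0028, 0], "dr": [0, 0, 0]}
  ]
}}

```text
clock: 16.0
eef_pos: [537.3, 91.5, 130.3]
tcp_rot: [3.141, 0.0, -1.285]
contact_force: [-1.4, 0.3, 6.0]
opening: 0.001
```

{"fn": "jog_arm", "kwargs": {
  "deltas": [
    {"gripper": 1, "translation": [0.0096, 0.0028, 0], "dr": [0, 0, 0]},
    {"gripper": 1, "translation": [0.0096, 0.0028, 0], "dr": [0, 0, 0]},
    {"gripper": 1, "translation": [0.0096, 0.0028, 0], "dr": [0, 0, 0]}
  ]
}}

```text
clock: 16.25
eef_pos: [540.1, 92.4, 130.1]
tcp_rot: [3.141, 0.0, -1.285]
contact_force: [-1.6, -1.1, 4.4]
opening: -0.003
```

Rolling works: drag about 3 N, press about 8 N, fading near the finger's edge. I lift, go back 22 mm and do a second stroke.

{"fn": "jog_arm", "kwargs": {
  "deltas": [
    {"gripper": 1, "translation": [0, 0, 0.04], "dr": [0, 0, 0]},
    {"gripper": 1, "translation": [-0.1, -0.03, 0], "dr": [0, 0, 0]},
    {"gripper": 1, "translation": [-0.1, -0.03, 0], "dr": [0, 0, 0]},
    {"gripper": 1, "translation": [0, 0, 0], "dr": [0, 0, 0]},
    {"gripper": 1, "translation": [0, 0, -0.02], "dr": [0, 0, 0]},
    {"gripper": 1, "translation": [0, 0, -0.01], "dr": [0, 0, 0]},
    {"gripper": 1, "translation": [0, 0, -0.005], "dr": [0, 0, 0]},
    {"gripper": 1, "translation": [0, 0, -0.004], "dr": [0, 0, 0]},
    {"gripper": 1, "translation": [0, 0, 0], "dr": [0, 0, 0]},
    {"gripper": 1, "translation": [0, 0, 0], "dr": [0, 0, 0]}
  ]
}}

```text
clock: 17.08
eef_pos: [520.5, 86.4, 130.5]
tcp_rot: [3.142, -0.0, -1.285]
contact_force: [-3.3, -0.4, 5.2]
opening: 0.005
```

{"fn": "jog_arm", "kwargs": {
  "deltas": [
    {"gripper": 1, "translation": [0.0096, 0.0028, 0], "dr": [0, 0, 0]},
    {"gripper": 1, "translation": [0.0144, 0.0042, 0], "dr": [0, 0, 0]},
    {"gripper": 1, "translation": [0.0144, 0.0042, 0], "dr": [0, 0, 0]}
  ]
}}

```text
clock: 17.33
eef_pos: [524.4, 87.6, 130.5]
tcp_rot: [3.142, -0.0, -1.285]
contact_force: [-3.4, -1.1, 6.5]
opening: -0.001
```

{"fn": "jog_arm", "kwargs": {
  "deltas": [
    {"gripper": 1, "translation": [0.0144, 0.0042, 0], "dr": [0, 0, 0]},
    {"gripper": 1, "translation": [0.0144, 0.0042, 0], "dr": [0, 0, 0]},
    {"gripper": 1, "translation": [0.0144, 0.0042, 0], "dr": [0, 0, 0]},
    {"gripper": 1, "translation": [0.0144, 0.0042, 0], "dr": [0, 0, 0]}
  ]
}}

```text
clock: 17.67
eef_pos: [530.2, 89.3, 130.5]
tcp_rot: [3.142, -0.0, -1.285]
contact_force: [-3.3, -1.0, 6.8]
opening: 0.001
```

{"fn": "jog_arm", "kwargs": {
  "deltas": [
    {"gripper": 1, "translation": [0.0144, 0.0042, 0], "dr": [0, 0, 0]},
    {"gripper": 1, "translation": [0.0144, 0.0042, 0], "dr": [0, 0, 0]},
    {"gripper": 1, "translation": [0.0144, 0.0042, 0], "dr": [0, 0, 0]},
    {"gripper": 1, "translation": [0.0144, 0.0042, 0], "dr": [0, 0, 0]}
  ]
}}

```text
clock: 18.0
eef_pos: [536.0, 90.9, 130.5]
tcp_rot: [3.142, -0.0, -1.285]
contact_force: [-2.2, -1.7, 5.5]
opening: -0.004
```

{"fn": "jog_arm", "kwargs": {
  "deltas": [
    {"gripper": 1, "translation": [0, 0, 0.04], "dr": [0, 0, 0]},
    {"gripper": 1, "translation": [-0.08, -0.025, 0], "dr": [0, 0, 0]},
    {"gripper": 1, "translation": [-0.08, -0.025, 0], "dr": [0, 0, 0]},
    {"gripper": 1, "translation": [0, 0, 0], "dr": [0, 0, 0]},
    {"gripper": 1, "translation": [0, 0, -0.02], "dr": [0, 0, 0]},
    {"gripper": 1, "translation": [0, 0, -0.01], "dr": [0, 0, 0]},
    {"gripper": 1, "translation": [0, 0, -0.005], "dr": [0, 0, 0]},
    {"gripper": 1, "translation": [0, 0, -0.004], "dr": [0, 0, 0]},
    {"gripper": 1, "translation": [0, 0, 0], "dr": [0, 0, 0]},
    {"gripper": 1, "translation": [0, 0, 0], "dr": [0, 0, 0]}
  ]
}}

```text
clock: 18.83
eef_pos: [519.7, 85.8, 130.5]
tcp_rot: [3.141, -0.0, -1.285]
contact_force: [-2.3, -0.6, 6.3]
opening: -0.0
```

{"fn": "jog_arm", "kwargs": {
  "deltas": [
    {"gripper": 1, "translation": [0.0096, 0.0028, 0], "dr": [0, 0, 0]},
    {"gripper": 1, "translation": [0.0144, 0.0042, 0], "dr": [0, 0, 0]},
    {"gripper": 1, "translation": [0.0144, 0.0042, 0], "dr": [0, 0, 0]},
    {"gripper": 1, "translation": [0.0144, 0.0042, 0], "dr": [0, 0, 0]},
    {"gripper": 1, "translation": [0.0144, 0.0042, 0], "dr": [0, 0, 0]},
    {"gripper": 1, "translation": [0.0144, 0.0042, 0], "dr": [0, 0, 0]}
  ]
}}

```text
clock: 19.33
eef_pos: [528.0, 88.3, 130.5]
tcp_rot: [3.141, -0.0, -1.285]
contact_force: [-2.1, -1.3, 6.6]
opening: -0.001
```

{"fn": "jog_arm", "kwargs": {
  "deltas": [
    {"gripper": 1, "translation": [0.0144, 0.0042, 0], "dr": [0, 0, 0]},
    {"gripper": 1, "translation": [0.0144, 0.0042, 0], "dr": [0, 0, 0]},
    {"gripper": 1, "translation": [0.0144, 0.0042, 0], "dr": [0, 0, 0]},
    {"gripper": 1, "translation": [0.0144, 0.0042, 0], "dr": [0, 0, 0]},
    {"gripper": 1, "translation": [0.0144, 0.0042, 0], "dr": [0, 0, 0]}
  ]
}}

```text
clock: 19.75
eef_pos: [535.2, 90.4, 130.6]
tcp_rot: [3.141, -0.0, -1.285]
contact_force: [-2.0, -0.9, 6.3]
opening: 0.001
```

{"fn": "jog_arm", "kwargs": {
  "deltas": [
    {"gripper": 1, "translation": [0, 0, 0.1], "dr": [0, 0, 0]},
    {"gripper": 1, "translation": [0, 0, 0.25], "dr": [0, 0, 0]},
    {"gripper": 1, "translation": [-0.05, 0.3, 0.1], "dr": [0, 0, 0]},
    {"gripper": 1, "translation": [-0.2, 0.3, 0], "dr": [0, 0, 0]},
    {"gripper": 1, "translation": [-0.25, 0.25, 0], "dr": [0, 0, 0]},
    {"gripper": 1, "translation": [-0.3, 0.2, 0], "dr": [0, 0, 0]},
    {"gripper": 1, "translation": [-0.3, 0.2, 0], "dr": [0, 0, 0]},
    {"gripper": 1, "translation": [-0.3, 0.1, 0], "dr": [0, 0, 0]},
    {"gripper": 1, "translation": [0, 0, 0], "dr": [0, 0, 0]}
  ]
}}

```text
clock: 20.5
eef_pos: [390.3, 226.2, 175.3]
tcp_rot: [3.139, 0.0, -1.283]
contact_force: [1.2, -1.1, 0.0]
opening: 0.002
```

Run:
```python
from h import *
p=np.load("pose.npy"); ims={n:r.grab_frame(n) for n in("top","side")}
for n in ims: cv2.imwrite(f"pics/{n}9.png",ims[n])
def prof(im0,im1):
    pass
for n in ims:
    for k,y in(("L",44),("M",0),("R",-44)):
        new=unwrap(n,ims[n],p,y).max(2).astype(float); old=unwrap(n,cv2.imread(f"pics/{n}0.png"),p,y).max(2).astype(float)
        print(n,k,"diff",np.abs(new-old).mean().round(1)); 
        if k=="L": print(cv2.resize(new,(9,43),interpolation=cv2.INTER_AREA).astype(int))
```

```text
top L diff 16.3
[[153 150 142 133 135 136 132 138 170]
 [146 145 137 126 127 128 124 129 163]
 [138 138 133 122 119 120 115 120 154]
 [132 129 129 120 116 111 106 112 147]
 [129 124 123 121 116 106  96 103 141]
 [125 120 121 123 120 106  90  94 133]
 [120 113 120 129 127 109  89  89 125]
 [117 106 114 133 136 115  93  90 121]
 [112  98 107 130 138 123 104  98 120]
 [108  90  98 121 131 127 120 111 124]
 [106  85  88 106 118 126 134 124 130]
 [105  80  80  91 103 121 141 132 134]
 [105  79  74  79  90 113 136 129 133]
 [108  82  74  76  85 104 122 118 126]
 [113  89  81  81  87  98 108 107 120]
 [117  98  91  91  95  98 100 103 119]
 [119 103  99  99  99 101 101 103 121]
 [116 101  99  99  97  97  98 102 125]
 [111  96  95  93  90  95  99  99 126]
 [107  96  99  94  90 105 114 109 129]
 [111 111 116 103 102 131 145 127 135]
 [119 129 136 118 117 157 173 145 139]
 [122 136 144 123 123 163 180 149 140]
 [120 128 134 115 115 149 161 135 137]
 [116 114 117 102 101 127 133 115 131]
 [116 111 114 101  95 115 120 107 126]
 [124 124 132 116 104 122 130 112 121]
 [137 145 157 136 118 138 147 1
[... 1650 characters left out ...]
 59]
 [218 176 122  83  61  51  60  75  69]
 [215 175 133 111  92  78  92 110  97]
 [213 173 140 131 112  95 111 129 110]
 [210 168 136 125 107  88  99 113  99]
 [207 161 116  94  76  60  66  76  67]
 [205 152  98  65  47  36  41  45  41]
 [204 150  94  60  45  42  48  50  45]
 [200 151 102  72  61  63  67  66  62]
 [194 148 105  77  72  71  71  70  67]
 [184 140  98  74  65  62  60  60  61]
 [170 130  95  72  61  53  47  48  56]
 [161 128 104  88  72  53  43  54  67]
 [157 137 121 107  82  57  53  72  80]
 [159 146 130 111  80  59  66  85  83]
 [159 143 126  99  72  64  79  87  74]
 [153 134 114  84  67  75  85  78  60]
 [148 128 102  77  73  83  80  65  55]]
side M diff 1.9
side R diff 2.1
```

The left wheel's 4 (dot rows symmetric in both views) stands at about -14°, so it needs another 6.6 mm. The middle and right wheels are unchanged. I go back for that.

Run:
```python
from h import *
s=r.sense(); print(s["eef_pos"],s["tcp_rot"])
```

```text
[394.73373144 225.97400841 175.93667847] [-3.14041866e+00  1.31107217e-04 -1.28260023e+00]
```

{"fn": "jog_arm", "kwargs": {
  "deltas": [
    {"gripper": 1, "translation": [0.25, -0.27, 0], "dr": [0, 0, 0]},
    {"gripper": 1, "translation": [0.26, -0.28, 0], "dr": [0, 0, 0]},
    {"gripper": 1, "translation": [0.26, -0.28, 0], "dr": [0, 0, 0]},
    {"gripper": 1, "translation": [0.26, -0.28, 0], "dr": [0, 0, 0]},
    {"gripper": 1, "translation": [0.26, -0.27, 0], "dr": [0, 0, 0]},
    {"gripper": 1, "translation": [0, 0, 0], "dr": [0, 0, 0]},
    {"gripper": 1, "translation": [0, 0, -0.2], "dr": [0, 0, 0]},
    {"gripper": 1, "translation": [0, 0, -0.18], "dr": [0, 0, 0]},
    {"gripper": 1, "translation": [0, 0, -0.02], "dr": [0, 0, 0]},
    {"gripper": 1, "translation": [0, 0, 0], "dr": [0, 0, 0]},
    {"gripper": 1, "translation": [0, 0, 0], "dr": [0, 0, 0]},
    {"gripper": 1, "translation": [0, 0, 0], "dr": [0, 0, 0]}
  ]
}}

```text
clock: 21.6
eef_pos: [525.0, 87.5, 136.4]
tcp_rot: [-3.14, -0.0, -1.285]
contact_force: [-0.3, -0.2, -0.1]
opening: -0.002
```

{"fn": "jog_arm", "kwargs": {
  "deltas": [
    {"gripper": 1, "translation": [0, 0, -0.025], "dr": [0, 0, 0]},
    {"gripper": 1, "translation": [0, 0, -0.015], "dr": [0, 0, 0]},
    {"gripper": 1, "translation": [0, 0, -0.005], "dr": [0, 0, 0]},
    {"gripper": 1, "translation": [0, 0, 0], "dr": [0, 0, 0]},
    {"gripper": 1, "translation": [0, 0, 0], "dr": [0, 0, 0]}
  ]
}}

```text
clock: 22.02
eef_pos: [524.3, 87.5, 131.1]
tcp_rot: [-3.141, -0.0, -1.285]
contact_force: [-0.0, 0.3, 2.0]
opening: -0.0
```

{"fn": "jog_arm", "kwargs": {
  "deltas": [
    {"gripper": 1, "translation": [0, 0, -0.007], "dr": [0, 0, 0]},
    {"gripper": 1, "translation": [0, 0, 0], "dr": [0, 0, 0]},
    {"gripper": 1, "translation": [0, 0, 0], "dr": [0, 0, 0]}
  ]
}}

```text
clock: 22.27
eef_pos: [524.4, 87.5, 130.6]
tcp_rot: [-3.141, 0.0, -1.285]
contact_force: [-1.3, 0.8, 7.6]
opening: 0.001
```

{"fn": "jog_arm", "kwargs": {
  "deltas": [
    {"gripper": 1, "translation": [0.0128, 0.0038, 0], "dr": [0, 0, 0]},
    {"gripper": 1, "translation": [0.0128, 0.0038, 0], "dr": [0, 0, 0]},
    {"gripper": 1, "translation": [0.0128, 0.0038, 0], "dr": [0, 0, 0]},
    {"gripper": 1, "translation": [0.0128, 0.0038, 0], "dr": [0, 0, 0]},
    {"gripper": 1, "translation": [0.0128, 0.0038, 0], "dr": [0, 0, 0]},
    {"gripper": 1, "translation": [0, 0, 0], "dr": [0, 0, 0]}
  ]
}}

```text
clock: 22.77
eef_pos: [530.5, 89.3, 130.5]
tcp_rot: [3.141, 0.0, -1.285]
contact_force: [-2.0, -0.0, 6.0]
opening: -0.0
```

{"fn": "jog_arm", "kwargs": {
  "deltas": [
    {"gripper": 1, "translation": [0, 0, 0.02], "dr": [0, 0, 0]},
    {"gripper": 1, "translation": [0, 0, 0.18], "dr": [0, 0, 0]},
    {"gripper": 1, "translation": [0, 0, 0], "dr": [0, 0, 0]},
    {"gripper": 1, "translation": [0, 0, 0], "dr": [0, 0, 0]}
  ]
}}

```text
clock: 23.1
eef_pos: [531.0, 89.4, 150.6]
tcp_rot: [-3.14, -0.0, -1.285]
contact_force: [0.2, -0.1, 0.4]
opening: -0.001
```

{"fn": "jog_arm", "kwargs": {
  "deltas": [
    {"gripper": 1, "translation": [0.1, -0.28, 0], "dr": [0, 0, 0]},
    {"gripper": 1, "translation": [0.1, -0.28, 0], "dr": [0, 0, 0]},
    {"gripper": 1, "translation": [0.1, -0.27, 0], "dr": [0, 0, 0]},
    {"gripper": 1, "translation": [0, 0, 0], "dr": [0, 0, 0]},
    {"gripper": 1, "translation": [0, 0, -0.1], "dr": [0, 0, 0]},
    {"gripper": 1, "translation": [0, 0, -0.035], "dr": [0, 0, 0]},
    {"gripper": 1, "translation": [0, 0, 0], "dr": [0, 0, 0]},
    {"gripper": 1, "translation": [0, 0, 0], "dr": [0, 0, 0]},
    {"gripper": 1, "translation": [0, 0, 0], "dr": [0, 0, 0]}
  ]
}}

```text
clock: 23.85
eef_pos: [560.1, 7.1, 136.3]
tcp_rot: [3.141, 0.0, -1.284]
contact_force: [0.6, 0.4, -0.2]
opening: 0.001
```

{"fn": "jog_arm", "kwargs": {
  "deltas": [
    {"gripper": 1, "translation": [0, 0, -0.007], "dr": [0, 0, 0]},
    {"gripper": 1, "translation": [0, 0, 0], "dr": [0, 0, 0]},
    {"gripper": 1, "translation": [0, 0, 0], "dr": [0, 0, 0]}
  ]
}}

```text
clock: 24.1
eef_pos: [560.6, 6.5, 136.1]
tcp_rot: [-3.141, -0.0, -1.284]
contact_force: [-0.7, 0.6, -0.0]
opening: -0.002
```

{"fn": "jog_arm", "kwargs": {
  "deltas": [
    {"gripper": 1, "translation": [0, 0, -0.006], "dr": [0, 0, 0]},
    {"gripper": 1, "translation": [0, 0, 0], "dr": [0, 0, 0]},
    {"gripper": 1, "translation": [0, 0, 0], "dr": [0, 0, 0]}
  ]
}}

```text
clock: 24.35
eef_pos: [560.5, 6.3, 135.3]
tcp_rot: [-3.141, -0.0, -1.285]
contact_force: [0.5, 0.0, 0.7]
opening: 0.001
```

{"fn": "jog_arm", "kwargs": {
  "deltas": [
    {"gripper": 1, "translation": [0, 0, -0.007], "dr": [0, 0, 0]},
    {"gripper": 1, "translation": [0, 0, 0], "dr": [0, 0, 0]},
    {"gripper": 1, "translation": [0, 0, 0], "dr": [0, 0, 0]}
  ]
}}

```text
clock: 24.6
eef_pos: [560.4, 6.2, 134.5]
tcp_rot: [3.142, 0.0, -1.285]
contact_force: [0.2, 0.9, 0.3]
opening: -0.002
```

{"fn": "jog_arm", "kwargs": {
  "deltas": [
    {"gripper": 1, "translation": [0, 0, -0.007], "dr": [0, 0, 0]},
    {"gripper": 1, "translation": [0, 0, 0], "dr": [0, 0, 0]},
    {"gripper": 1, "translation": [0, 0, 0], "dr": [0, 0, 0]}
  ]
}}

```text
clock: 24.85
eef_pos: [560.4, 6.2, 133.8]
tcp_rot: [3.142, 0.0, -1.285]
contact_force: [0.1, 0.7, -0.1]
opening: 0.002
```

{"fn": "jog_arm", "kwargs": {
  "deltas": [
    {"gripper": 1, "translation": [0, 0, -0.007], "dr": [0, 0, 0]},
    {"gripper": 1, "translation": [0, 0, 0], "dr": [0, 0, 0]},
    {"gripper": 1, "translation": [0, 0, 0], "dr": [0, 0, 0]}
  ]
}}

```text
clock: 25.1
eef_pos: [560.6, 6.3, 133.4]
tcp_rot: [-3.141, -0.0, -1.285]
contact_force: [0.2, 0.4, 1.6]
opening: -0.001
```

{"fn": "jog_arm", "kwargs": {
  "deltas": [
    {"gripper": 1, "translation": [0, 0, -0.007], "dr": [0, 0, 0]},
    {"gripper": 1, "translation": [0, 0, 0], "dr": [0, 0, 0]},
    {"gripper": 1, "translation": [0, 0, 0], "dr": [0, 0, 0]}
  ]
}}

```text
clock: 25.35
eef_pos: [560.6, 6.3, 132.9]
tcp_rot: [-3.141, -0.0, -1.285]
contact_force: [-0.3, -0.2, 5.9]
opening: 0.003
```

Contact on the right wheel is at about 133.4. I roll it to -x now.

{"fn": "jog_arm", "kwargs": {
  "deltas": [
    {"gripper": 1, "translation": [0, 0, -0.0015], "dr": [0, 0, 0]},
    {"gripper": 1, "translation": [-0.0096, -0.0028, 0], "dr": [0, 0, 0]},
    {"gripper": 1, "translation": [-0.0144, -0.0042, 0], "dr": [0, 0, 0]},
    {"gripper": 1, "translation": [-0.0144, -0.0042, 0], "dr": [0, 0, 0]},
    {"gripper": 1, "translation": [-0.0144, -0.0042, 0], "dr": [0, 0, 0]}
  ]
}}

```text
clock: 25.77
eef_pos: [556.2, 4.9, 133.0]
tcp_rot: [-3.139, -0.0, -1.285]
contact_force: [2.7, 1.5, 5.9]
opening: 0.002
```

{"fn": "jog_arm", "kwargs": {
  "deltas": [
    {"gripper": 1, "translation": [-0.0144, -0.0042, 0], "dr": [0, 0, 0]},
    {"gripper": 1, "translation": [-0.0144, -0.0042, 0], "dr": [0, 0, 0]},
    {"gripper": 1, "translation": [-0.0144, -0.0042, 0], "dr": [0, 0, 0]},
    {"gripper": 1, "translation": [-0.0144, -0.0042, 0], "dr": [0, 0, 0]}
  ]
}}

```text
clock: 26.1
eef_pos: [550.4, 3.2, 133.0]
tcp_rot: [-3.139, -0.0, -1.285]
contact_force: [1.8, 2.4, 5.2]
opening: 0.001
```

{"fn": "jog_arm", "kwargs": {
  "deltas": [
    {"gripper": 1, "translation": [-0.0144, -0.0042, 0], "dr": [0, 0, 0]},
    {"gripper": 1, "translation": [-0.0144, -0.0042, 0], "dr": [0, 0, 0]},
    {"gripper": 1, "translation": [-0.0144, -0.0042, 0], "dr": [0, 0, 0]}
  ]
}}

```text
clock: 26.35
eef_pos: [546.1, 1.9, 133.0]
tcp_rot: [-3.139, -0.0, -1.285]
contact_force: [1.3, 1.4, 5.9]
opening: 0.002
```

{"fn": "jog_arm", "kwargs": {
  "deltas": [
    {"gripper": 1, "translation": [0, 0, 0.04], "dr": [0, 0, 0]},
    {"gripper": 1, "translation": [0.08, 0.023, 0], "dr": [0, 0, 0]},
    {"gripper": 1, "translation": [0.08, 0.023, 0], "dr": [0, 0, 0]},
    {"gripper": 1, "translation": [0, 0, 0], "dr": [0, 0, 0]},
    {"gripper": 1, "translation": [0, 0, -0.02], "dr": [0, 0, 0]},
    {"gripper": 1, "translation": [0, 0, -0.01], "dr": [0, 0, 0]},
    {"gripper": 1, "translation": [0, 0, -0.005], "dr": [0, 0, 0]},
    {"gripper": 1, "translation": [0, 0, -0.005], "dr": [0, 0, 0]},
    {"gripper": 1, "translation": [0, 0, 0], "dr": [0, 0, 0]},
    {"gripper": 1, "translation": [0, 0, 0], "dr": [0, 0, 0]}
  ]
}}

```text
clock: 27.18
eef_pos: [561.4, 6.5, 132.8]
tcp_rot: [-3.141, -0.0, -1.285]
contact_force: [0.8, 0.2, 5.4]
opening: -0.0
```

{"fn": "jog_arm", "kwargs": {
  "deltas": [
    {"gripper": 1, "translation": [-0.0096, -0.0028, 0], "dr": [0, 0, 0]},
    {"gripper": 1, "translation": [-0.0144, -0.0042, 0], "dr": [0, 0, 0]},
    {"gripper": 1, "translation": [-0.0144, -0.0042, 0], "dr": [0, 0, 0]},
    {"gripper": 1, "translation": [-0.0144, -0.0042, 0], "dr": [0, 0, 0]}
  ]
}}

```text
clock: 27.52
eef_pos: [556.7, 5.0, 133.0]
tcp_rot: [-3.139, -0.0, -1.285]
contact_force: [2.8, 1.4, 5.9]
opening: 0.003
```

{"fn": "jog_arm", "kwargs": {
  "deltas": [
    {"gripper": 1, "translation": [-0.0144, -0.0042, 0], "dr": [0, 0, 0]},
    {"gripper": 1, "translation": [-0.0144, -0.0042, 0], "dr": [0, 0, 0]},
    {"gripper": 1, "translation": [-0.0144, -0.0042, 0], "dr": [0, 0, 0]},
    {"gripper": 1, "translation": [-0.0144, -0.0042, 0], "dr": [0, 0, 0]},
    {"gripper": 1, "translation": [-0.0144, -0.0042, 0], "dr": [0, 0, 0]},
    {"gripper": 1, "translation": [-0.0144, -0.0042, 0], "dr": [0, 0, 0]}
  ]
}}

```text
clock: 28.02
eef_pos: [548.0, 2.5, 133.0]
tcp_rot: [-3.139, -0.0, -1.285]
contact_force: [1.9, 2.0, 5.9]
opening: 0.0
```

{"fn": "jog_arm", "kwargs": {
  "deltas": [
    {"gripper": 1, "translation": [0, 0, 0.04], "dr": [0, 0, 0]},
    {"gripper": 1, "translation": [0.07, 0.02, 0], "dr": [0, 0, 0]},
    {"gripper": 1, "translation": [0.06, 0.018, 0], "dr": [0, 0, 0]},
    {"gripper": 1, "translation": [0, 0, 0], "dr": [0, 0, 0]},
    {"gripper": 1, "translation": [0, 0, -0.02], "dr": [0, 0, 0]},
    {"gripper": 1, "translation": [0, 0, -0.01], "dr": [0, 0, 0]},
    {"gripper": 1, "translation": [0, 0, -0.005], "dr": [0, 0, 0]},
    {"gripper": 1, "translation": [0, 0, -0.005], "dr": [0, 0, 0]},
    {"gripper": 1, "translation": [0, 0, 0], "dr": [0, 0, 0]},
    {"gripper": 1, "translation": [0, 0, 0], "dr": [0, 0, 0]}
  ]
}}

```text
clock: 28.85
eef_pos: [560.4, 6.2, 132.8]
tcp_rot: [-3.141, -0.0, -1.285]
contact_force: [-0.3, 0.3, 6.4]
opening: -0.002
```

{"fn": "jog_arm", "kwargs": {
  "deltas": [
    {"gripper": 1, "translation": [-0.0096, -0.0028, 0], "dr": [0, 0, 0]},
    {"gripper": 1, "translation": [-0.0144, -0.0042, 0], "dr": [0, 0, 0]},
    {"gripper": 1, "translation": [-0.0144, -0.0042, 0], "dr": [0, 0, 0]},
    {"gripper": 1, "translation": [-0.0144, -0.0042, 0], "dr": [0, 0, 0]},
    {"gripper": 1, "translation": [-0.0144, -0.0042, 0], "dr": [0, 0, 0]},
    {"gripper": 1, "translation": [-0.0144, -0.0042, 0], "dr": [0, 0, 0]},
    {"gripper": 1, "translation": [-0.0144, -0.0042, 0], "dr": [0, 0, 0]},
    {"gripper": 1, "translation": [-0.0144, -0.0042, 0], "dr": [0, 0, 0]},
    {"gripper": 1, "translation": [0, 0, 0], "dr": [0, 0, 0]}
  ]
}}

```text
clock: 29.6
eef_pos: [549.9, 3.1, 133.0]
tcp_rot: [-3.139, -0.0, -1.285]
contact_force: [1.8, 0.8, 5.6]
opening: -0.001
```

{"fn": "jog_arm", "kwargs": {
  "deltas": [
    {"gripper": 1, "translation": [0, 0, 0.1], "dr": [0, 0, 0]},
    {"gripper": 1, "translation": [0, 0, 0.35], "dr": [0, 0, 0]},
    {"gripper": 1, "translation": [-0.3, -0.05, 0], "dr": [0, 0, 0]},
    {"gripper": 1, "translation": [-0.35, -0.15, 0], "dr": [0, 0, 0]},
    {"gripper": 1, "translation": [-0.35, -0.15, 0], "dr": [0, 0, 0]},
    {"gripper": 1, "translation": [-0.3, -0.2, 0], "dr": [0, 0, 0]},
    {"gripper": 1, "translation": [-0.3, -0.2, 0], "dr": [0, 0, 0]},
    {"gripper": 1, "translation": [-0.1, -0.3, 0], "dr": [0, 0, 0]},
    {"gripper": 1, "translation": [0, -0.3, 0], "dr": [0, 0, 0]},
    {"gripper": 1, "translation": [0, 0, 0], "dr": [0, 0, 0]},
    {"gripper": 1, "translation": [0, 0, 0], "dr": [0, 0, 0]}
  ]
}}

```text
clock: 30.52
eef_pos: [378.7, -133.2, 177.8]
tcp_rot: [-3.142, -0.0, -1.288]
contact_force: [0.1, -0.2, -0.1]
opening: 0.001
```

Run:
```python
from h import *
p=np.load("pose.npy"); ims={n:r.grab_frame(n) for n in("top","side")}
for n in ims: cv2.imwrite(f"pics/{n}10.png",ims[n])
sheet("pics/u10.png",p,ims)
s=r.sense(); print(s["clock"],s["eef_pos"])
```

```text
30.6167 [ 378.83446218 -131.76840752  177.40995829]
```

View pics/u10.png

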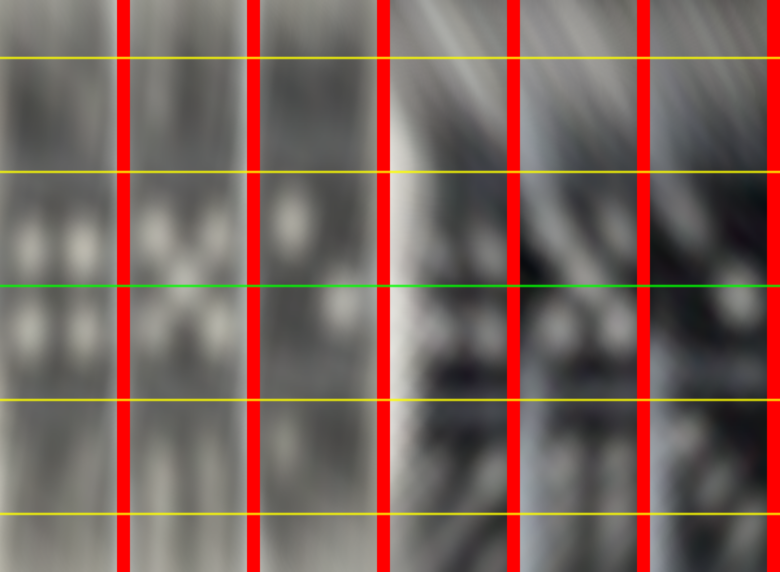

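The last view shows the left 4 centred at 0° and the middle 5 at about +1.5°, as at the start. The right 2 is at about +7° (dots at rows 218 and 302), so one last nudge of about 3.3 mm to -x is needed.

{"fn": "jog_arm", "kwargs": {
  "deltas": [
    {"gripper": 1, "translation": [0, 0.25, 0], "dr": [0, 0, 0]},
    {"gripper": 1, "translation": [0.25, 0.2, 0], "dr": [0, 0, 0]},
    {"gripper": 1, "translation": [0.3, 0.2, 0], "dr": [0, 0, 0]},
    {"gripper": 1, "translation": [0.3, 0.2, 0], "dr": [0, 0, 0]},
    {"gripper": 1, "translation": [0.3, 0.2, 0], "dr": [0, 0, 0]},
    {"gripper": 1, "translation": [0.3, 0.2, 0], "dr": [0, 0, 0]},
    {"gripper": 1, "translation": [0.3, 0.11, 0], "dr": [0, 0, 0]},
    {"gripper": 1, "translation": [0, 0, 0], "dr": [0, 0, 0]},
    {"gripper": 1, "translation": [0, 0, -0.2], "dr": [0, 0, 0]},
    {"gripper": 1, "translation": [0, 0, -0.15], "dr": [0, 0, 0]},
    {"gripper": 1, "translation": [0, 0, 0], "dr": [0, 0, 0]},
    {"gripper": 1, "translation": [0, 0, 0], "dr": [0, 0, 0]}
  ]
}}

```text
clock: 31.62
eef_pos: [553.0, 4.8, 141.7]
tcp_rot: [3.139, 0.001, -1.284]
contact_force: [0.1, -0.1, 1.1]
opening: -0.001
```

{"fn": "jog_arm", "kwargs": {
  "deltas": [
    {"gripper": 1, "translation": [0, 0, 0], "dr": [0, 0, 0]},
    {"gripper": 1, "translation": [0, 0, 0], "dr": [0, 0, 0]},
    {"gripper": 1, "translation": [0, 0, 0], "dr": [0, 0, 0]}
  ]
}}

```text
clock: 31.87
eef_pos: [554.7, 4.0, 143.4]
tcp_rot: [-3.14, -0.0, -1.285]
contact_force: [1.1, -0.4, -0.0]
opening: 0.008
```

{"fn": "jog_arm", "kwargs": {
  "deltas": [
    {"gripper": 1, "translation": [0, 0, -0.04], "dr": [0, 0, 0]},
    {"gripper": 1, "translation": [0, 0, -0.03], "dr": [0, 0, 0]},
    {"gripper": 1, "translation": [0, 0, -0.012], "dr": [0, 0, 0]},
    {"gripper": 1, "translation": [0, 0, 0], "dr": [0, 0, 0]},
    {"gripper": 1, "translation": [0, 0, 0], "dr": [0, 0, 0]},
    {"gripper": 1, "translation": [0, 0, 0], "dr": [0, 0, 0]}
  ]
}}

```text
clock: 32.37
eef_pos: [554.1, 3.9, 134.1]
tcp_rot: [3.141, 0.0, -1.285]
contact_force: [-0.1, -0.3, -0.8]
opening: 0.002
```

{"fn": "jog_arm", "kwargs": {
  "deltas": [
    {"gripper": 1, "translation": [0, 0, -0.008], "dr": [0, 0, 0]},
    {"gripper": 1, "translation": [0, 0, 0], "dr": [0, 0, 0]},
    {"gripper": 1, "translation": [0, 0, 0], "dr": [0, 0, 0]}
  ]
}}

```text
clock: 32.62
eef_pos: [554.3, 3.9, 133.5]
tcp_rot: [-3.141, -0.0, -1.285]
contact_force: [-0.1, -0.2, 0.9]
opening: 0.002
```

{"fn": "jog_arm", "kwargs": {
  "deltas": [
    {"gripper": 1, "translation": [0, 0, -0.009], "dr": [0, 0, 0]},
    {"gripper": 1, "translation": [0, 0, 0], "dr": [0, 0, 0]},
    {"gripper": 1, "translation": [0, 0, 0], "dr": [0, 0, 0]}
  ]
}}

```text
clock: 32.87
eef_pos: [554.3, 3.9, 132.9]
tcp_rot: [-3.141, -0.0, -1.285]
contact_force: [-1.7, -0.0, 6.9]
opening: -0.002
```

{"fn": "jog_arm", "kwargs": {
  "deltas": [
    {"gripper": 1, "translation": [-0.0122, -0.0036, 0], "dr": [0, 0, 0]},
    {"gripper": 1, "translation": [-0.0122, -0.0036, 0], "dr": [0, 0, 0]},
    {"gripper": 1, "translation": [-0.0122, -0.0036, 0], "dr": [0, 0, 0]},
    {"gripper": 1, "translation": [0, 0, 0], "dr": [0, 0, 0]}
  ]
}}

```text
clock: 33.2
eef_pos: [551.1, 2.9, 133.0]
tcp_rot: [-3.14, -0.0, -1.285]
contact_force: [1.4, 1.5, 5.7]
opening: 0.002
```

{"fn": "jog_arm", "kwargs": {
  "deltas": [
    {"gripper": 1, "translation": [0, 0, 0.1], "dr": [0, 0, 0]},
    {"gripper": 1, "translation": [0, 0, 0.35], "dr": [0, 0, 0]},
    {"gripper": 1, "translation": [-0.3, -0.15, 0], "dr": [0, 0, 0]},
    {"gripper": 1, "translation": [-0.3, -0.2, 0], "dr": [0, 0, 0]},
    {"gripper": 1, "translation": [-0.3, -0.2, 0], "dr": [0, 0, 0]},
    {"gripper": 1, "translation": [-0.3, -0.25, 0], "dr": [0, 0, 0]},
    {"gripper": 1, "translation": [-0.3, -0.25, 0], "dr": [0, 0, 0]},
    {"gripper": 1, "translation": [-0.2, -0.3, 0], "dr": [0, 0, 0]},
    {"gripper": 1, "translation": [0, 0, 0], "dr": [0, 0, 0]},
    {"gripper": 1, "translation": [0, 0, 0], "dr": [0, 0, 0]}
  ]
}}

```text
clock: 34.03
eef_pos: [379.0, -133.3, 177.7]
tcp_rot: [3.141, 0.0, -1.288]
contact_force: [1.0, -0.1, -0.1]
opening: -0.0
```

Run:
```python
from h import *
p=np.load("pose.npy")
ims={n:r.grab_frame(n) for n in("top","side")}
P=lambda im,n,y,c:unwrap(n,im,p,y).max(2)[:,c].astype(float).mean(1)
# right wheel: shift of column-band profile vs. previous look (deg, 0.5 per row)
for n in ims:
    old=cv2.imread(f"pics/{n}10.png")
    for y in(44,0,-44):
        A=unwrap(n,old,p,y).max(2)[70:240].astype(np.float32);B=unwrap(n,ims[n],p,y).max(2).astype(np.float32)
        R=cv2.matchTemplate(B,A[30:140],cv2.TM_CCOEFF_NORMED)[:,0]; k=R.argmax(); print(n,y,"shift deg",(100-k)*.5,R[k].round(3))
s=r.sense();print(s["clock"],s["eef_pos"])
for q in ("top",):
    b=unwrap(q,ims[q],p,-44).max(2)
    print(cv2.resize(b,(6,60),interpolation=cv2.INTER_AREA)[14:46].tolist())
```

```text
top 44 shift deg 0.0 0.999
top 0 shift deg 0.0 0.999
top -44 shift deg -7.0 0.984
side 44 shift deg 0.0 0.999
side 0 shift deg 0.0 0.997
side -44 shift deg -6.5 0.959
34.1333 [ 380.57988014 -132.07512988  177.65924387]
[[89, 79, 82, 83, 84, 119], [93, 86, 87, 88, 90, 123], [96, 91, 92, 93, 95, 125], [99, 94, 95, 96, 99, 126], [99, 96, 96, 95, 100, 126], [97, 95, 94, 92, 97, 124], [96, 97, 91, 87, 92, 122], [97, 106, 93, 81, 86, 120], [101, 120, 101, 78, 82, 117], [109, 141, 111, 77, 79, 116], [119, 160, 123, 79, 78, 114], [125, 170, 129, 80, 78, 115], [125, 169, 128, 81, 77, 117], [121, 155, 120, 81, 79, 121], [113, 135, 107, 80, 82, 125], [103, 113, 96, 83, 88, 128], [96, 94, 86, 90, 102, 132], [91, 84, 82, 102, 120, 137], [87, 76, 82, 118, 142, 141], [85, 73, 83, 130, 160, 143], [83, 73, 83, 134, 167, 143], [83, 72, 82, 130, 161, 139], [83, 74, 80, 119, 145, 132], [84, 77, 79, 106, 126, 127], [86, 82, 81, 96, 111, 125], [87, 86, 85, 92, 102, 125], [90, 90, 89, 92, 100, 127], [94, 95, 92, 93, 101, 129], [96, 97, 94, 93, 99, 130], [100, 99, 94, 91, 97, 128], [104, 104, 92, 86, 92, 126], [109, 110, 92, 82, 87, 122]]
```

The code is right: the right 2 is at about 0°, and the other two did not shift. Now the bolt: I come down to the right of the knob.

{"fn": "jog_arm", "kwargs": {
  "deltas": [
    {"gripper": 1, "translation": [0.2, 0.2, 0], "dr": [0, 0, 0]},
    {"gripper": 1, "translation": [0.2, 0.25, 0], "dr": [0, 0, 0]},
    {"gripper": 1, "translation": [0.2, 0.25, 0], "dr": [0, 0, 0]},
    {"gripper": 1, "translation": [0.2, 0.22, 0], "dr": [0, 0, 0]},
    {"gripper": 1, "translation": [0.08, 0.1, 0], "dr": [0, 0, 0]},
    {"gripper": 1, "translation": [0, 0, 0], "dr": [0, 0, 0]},
    {"gripper": 1, "translation": [0, 0, -0.2], "dr": [0, 0, 0]},
    {"gripper": 1, "translation": [0, 0, -0.15], "dr": [0, 0, 0]},
    {"gripper": 1, "translation": [0, 0, 0], "dr": [0, 0, 0]},
    {"gripper": 1, "translation": [0, 0, 0], "dr": [0, 0, 0]},
    {"gripper": 1, "translation": [0, 0, 0], "dr": [0, 0, 0]}
  ]
}}

```text
clock: 35.05
eef_pos: [468.4, -30.4, 142.9]
tcp_rot: [3.141, -0.0, -1.285]
contact_force: [0.3, 0.0, 0.6]
opening: 0.003
```

{"fn": "jog_arm", "kwargs": {
  "deltas": [
    {"gripper": 1, "translation": [0, 0, -0.03], "dr": [0, 0, 0]},
    {"gripper": 1, "translation": [0, 0, -0.03], "dr": [0, 0, 0]},
    {"gripper": 1, "translation": [0, 0, -0.03], "dr": [0, 0, 0]},
    {"gripper": 1, "translation": [0, 0, 0], "dr": [0, 0, 0]},
    {"gripper": 1, "translation": [0, 0, 0], "dr": [0, 0, 0]}
  ]
}}

```text
clock: 35.47
eef_pos: [468.4, -30.2, 133.4]
tcp_rot: [3.141, 0.0, -1.285]
contact_force: [-0.3, 0.1, -0.1]
opening: 0.0
```

{"fn": "jog_arm", "kwargs": {
  "deltas": [
    {"gripper": 1, "translation": [-0.0085, 0.0288, 0], "dr": [0, 0, 0]},
    {"gripper": 1, "translation": [-0.0085, 0.0288, 0], "dr": [0, 0, 0]},
    {"gripper": 1, "translation": [-0.0085, 0.0288, 0], "dr": [0, 0, 0]},
    {"gripper": 1, "translation": [-0.0085, 0.0288, 0], "dr": [0, 0, 0]},
    {"gripper": 1, "translation": [-0.0085, 0.0288, 0], "dr": [0, 0, 0]},
    {"gripper": 1, "translation": [-0.0085, 0.0288, 0], "dr": [0, 0, 0]}
  ]
}}

```text
clock: 35.97
eef_pos: [463.4, -12.9, 133.5]
tcp_rot: [-3.141, -0.001, -1.284]
contact_force: [-0.1, -3.6, -1.0]
opening: -0.004
```

{"fn": "jog_arm", "kwargs": {
  "deltas": [
    {"gripper": 1, "translation": [-0.0085, 0.0288, 0], "dr": [0, 0, 0]},
    {"gripper": 1, "translation": [-0.0085, 0.0288, 0], "dr": [0, 0, 0]}
  ]
}}

```text
clock: 36.13
eef_pos: [461.7, -6.9, 133.5]
tcp_rot: [-3.141, -0.0, -1.285]
contact_force: [0.7, -3.7, 0.4]
opening: 0.005
```

{"fn": "jog_arm", "kwargs": {
  "deltas": [
    {"gripper": 1, "translation": [-0.0085, 0.0288, 0], "dr": [0, 0, 0]},
    {"gripper": 1, "translation": [-0.0085, 0.0288, 0], "dr": [0, 0, 0]},
    {"gripper": 1, "translation": [-0.0085, 0.0288, 0], "dr": [0, 0, 0]},
    {"gripper": 1, "translation": [-0.0085, 0.0288, 0], "dr": [0, 0, 0]},
    {"gripper": 1, "translation": [-0.0085, 0.0288, 0], "dr": [0, 0, 0]},
    {"gripper": 1, "translation": [-0.0085, 0.0288, 0], "dr": [0, 0, 0]},
    {"gripper": 1, "translation": [-0.0085, 0.0288, 0], "dr": [0, 0, 0]},
    {"gripper": 1, "translation": [-0.0085, 0.0288, 0], "dr": [0, 0, 0]},
    {"gripper": 1, "translation": [0, 0, 0], "dr": [0, 0, 0]}
  ]
}}

```text
clock: 36.88
eef_pos: [454.7, 16.5, 133.4]
tcp_rot: [-3.142, 0.0, -1.285]
contact_force: [1.3, -1.8, 0.0]
opening: 0.002
```

{"fn": "jog_arm", "kwargs": {
  "deltas": [
    {"gripper": 1, "translation": [-0.0042, 0.0144, 0], "dr": [0, 0, 0]},
    {"gripper": 1, "translation": [-0.0042, 0.0144, 0], "dr": [0, 0, 0]},
    {"gripper": 1, "translation": [0, 0, 0], "dr": [0, 0, 0]}
  ]
}}

```text
clock: 37.13
eef_pos: [454.0, 19.0, 133.4]
tcp_rot: [-3.142, 0.0, -1.285]
contact_force: [1.5, -2.4, 0.4]
opening: -0.004
```

Still sliding (chest y of the finger about -2). I step on until the stop is felt.

{"fn": "jog_arm", "kwargs": {
  "deltas": [
    {"gripper": 1, "translation": [-0.0042, 0.0144, 0], "dr": [0, 0, 0]},
    {"gripper": 1, "translation": [-0.0042, 0.0144, 0], "dr": [0, 0, 0]},
    {"gripper": 1, "translation": [0, 0, 0], "dr": [0, 0, 0]}
  ]
}}

```text
clock: 37.38
eef_pos: [453.2, 21.8, 133.5]
tcp_rot: [-3.142, 0.0, -1.285]
contact_force: [2.0, -4.4, 0.9]
opening: -0.001
```

{"fn": "jog_arm", "kwargs": {
  "deltas": [
    {"gripper": 1, "translation": [-0.0028, 0.0096, 0], "dr": [0, 0, 0]},
    {"gripper": 1, "translation": [-0.0028, 0.0096, 0], "dr": [0, 0, 0]},
    {"gripper": 1, "translation": [0, 0, 0], "dr": [0, 0, 0]}
  ]
}}

```text
clock: 37.63
eef_pos: [453.0, 22.7, 133.5]
tcp_rot: [-3.141, -0.002, -1.284]
contact_force: [3.0, -11.0, -0.5]
opening: 0.0
```

{"fn": "jog_arm", "kwargs": {
  "deltas": [
    {"gripper": 1, "translation": [-0.0028, 0.0096, 0], "dr": [0, 0, 0]},
    {"gripper": 1, "translation": [0, 0, 0], "dr": [0, 0, 0]},
    {"gripper": 1, "translation": [0, 0, 0], "dr": [0, 0, 0]},
    {"gripper": 1, "translation": [0, 0, 0], "dr": [0, 0, 0]}
  ]
}}

```text
clock: 37.97
eef_pos: [452.9, 23.0, 133.5]
tcp_rot: [-3.141, -0.003, -1.284]
contact_force: [4.3, -15.6, -1.1]
opening: 0.002
```

{"fn": "jog_arm", "kwargs": {
  "deltas": [
    {"gripper": 1, "translation": [0.014, -0.048, 0], "dr": [0, 0, 0]},
    {"gripper": 1, "translation": [0.02, -0.06, 0.02], "dr": [0, 0, 0]},
    {"gripper": 1, "translation": [0, 0, 0.3], "dr": [0, 0, 0]},
    {"gripper": 1, "translation": [0, 0, 0.15], "dr": [0, 0, 0]},
    {"gripper": 1, "translation": [-0.15, -0.3, 0], "dr": [0, 0, 0]},
    {"gripper": 1, "translation": [-0.15, -0.3, 0], "dr": [0, 0, 0]},
    {"gripper": 1, "translation": [-0.15, -0.3, 0], "dr": [0, 0, 0]},
    {"gripper": 1, "translation": [-0.15, -0.3, 0], "dr": [0, 0, 0]},
    {"gripper": 1, "translation": [-0.1, -0.3, 0], "dr": [0, 0, 0]},
    {"gripper": 1, "translation": [0, 0, 0], "dr": [0, 0, 0]},
    {"gripper": 1, "translation": [0, 0, 0], "dr": [0, 0, 0]},
    {"gripper": 1, "translation": [0, 0, 0], "dr": [0, 0, 0]}
  ]
}}

```text
clock: 38.97
eef_pos: [385.8, -136.0, 180.5]
tcp_rot: [-3.141, 0.001, -1.286]
contact_force: [-1.0, 0.5, -0.5]
opening: 0.003
```

Run:
```python
from h import *
p=np.load("pose.npy"); ims={n:r.grab_frame(n) for n in("top","side")}
for n in ims:
    old=cv2.imread(f"pics/{n}10.png")
    for y in(44,0,-44):
        A=unwrap(n,old,p,y).max(2)[70:240].astype(np.float32);B=unwrap(n,ims[n],p,y).max(2).astype(np.float32)
        R=cv2.matchTemplate(B,A[30:140],cv2.TM_CCOEFF_NORMED)[:,0]; k=R.argmax(); print(n,y,"shift deg",(100-k)*.5,R[k].round(3))
    # bolt: knob brightness along y at knob-top height, old(start) vs new; peak of absolute difference
    o=cv2.imread(f"pics/{n}0.png")
    f=lambda I:rect(n,I,p,(-63,-47,-60,60),142,2).max(2).mean(0)
    d=f(ims[n])-f(o); print(n,"knob y profile (every 5 mm from +60):",d[::10].round(0).tolist())
    for nm,u,v in(("jar",181,292),("bowl",361,214),("brush",238,190)):
        if n=="top": print(nm,cv2.absdiff(ims[n],o)[v-20:v+20,u-20:u+20].mean().round(1))
print(r.sense()["contact_force"],r.sense()["eef_pos"],r.sense()["clock"])
```

```text
top 44 shift deg 0.0 0.999
top 0 shift deg 0.0 0.999
top -44 shift deg -7.0 0.982
top knob y profile (every 5 mm from +60): [2.0, -6.0, -5.0, -9.0, -37.0, -52.0, 0.0, 28.0, 33.0, 4.0, -10.0, -8.0, -3.0, 27.0, 38.0, -14.0, -40.0, -42.0, -18.0, -2.0, -4.0, -3.0, -4.0, -5.0]
jar 8.9
bowl 2.5
brush 2.5
side 44 shift deg 0.0 0.999
side 0 shift deg 0.0 0.997
side -44 shift deg -6.5 0.96
side knob y profile (every 5 mm from +60): [11.0, 34.0, 39.0, 29.0, 6.0, 0.0, 1.0, 22.0, 26.0, 29.0, 16.0, -5.0, -8.0, -5.0, -2.0, -4.0, -24.0, -26.0, -30.0, -14.0, 7.0, 8.0, 0.0, -1.0]
[0.27040414 0.21745449 0.65260768] [ 386.024282   -135.4170214   180.38737185] 39.0667
```

```bash
python3 -c "
from rig import r
print(r.sign_off())"
```

```text
the job is handed in; nothing more can be done
None
```

The chest is unlocked and the job handed in at about 39 s, inside the 69 s limit. The hand-in reported no verdict.

**Wheels:** I rolled the left wheel to 4 and the right wheel to 2 with the shut fingertips. In the last pictures both faces were centred straight up, within about 2°. The middle wheel showed no shift from the start. Force readings while rolling stayed below 8 N, but they came only at the end of each move.

**Bolt:** I slid the knob left until it stopped. The force rose from about 4 N to 15.6 N with no further travel, and the side camera shows the knob moved about 45 mm. I then backed off; the final force reading was about zero and the fingers are clear of everything.

**Bystanders:** The bowl and brush areas in the top picture are unchanged. The jar's patch changed slightly in brightness. The arm never went near it, so I took this for the arm's shadow, but I did not check it further.

**Disagreements:**
- The shut fingertips touched the wheels with the TCP almost level with the rim, not 25 mm above it as stated, so I found the contact height by touch.
- My first fit of the chest took in the brush and had to be corrected by about 40 mm before any move.

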